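# Stow the label scraper in its slanted rack and lock it with the keeper

## Robot

A 6-joint arm with a two-finger parallel gripper is mounted at the origin on the work surface. World frame = base frame: x ahead of the robot, y to its left, z up, the work surface at z = 0. Lengths are in m, angles in rad, forces in N, time in s.
With the tool pointing down it reaches from about 0.325 to 1 m from the base axis. Payload 5.1 kg.
Tool frame: the origin (TCP) lies on the centre line of the jaws, within the pads' length; the fingertips stand 19 mm ahead of it and the grasp point (between the pads) is the TCP (ctrl.tip_extent is the z of the fingertips in the tool frame, in m); z points along the fingers, y is the direction in which the jaws open and shut (so a half turn about z gives the same grasp; the last joint's range is limited). The gripper opens to 85 mm and grips with 20 to 120 N. Pads are 22 mm wide; open, the fingers measure 114 mm over their backs; the gripper's body (76 mm by 85 mm) begins 54 mm behind the grasp point. The pads swing forward as they close: fully open they stand 13 mm farther back than shut.
Start: joints at [-1.207, 0.124, 1.65, -0, 1.367, -0.083], TCP at [0.281, -0.586, 0.229] pointing down, gripper open.
Joint ranges: [-2.61, 2.61], [-1.02, 2.33], [0.03, 2.71], [-1.35, 4.49], [0.32, 2.68], [-2.91, 2.91]. Speed limits (rad/s): [2.57, 2.57, 3.14, 3.14, 3.14, 3.14].

## Interface

Orientations are given as a 3x3 rotation matrix whose columns are the frame's x, y, z axes.
In Python, from rig import ctrl gives the robot as it stands.
- The arm moves only by the tool jog_arm, never from a script. Its arguments are lists of equal length, an entry for each row: "translation": the shift along the world's x, y, z in m, a list of three; "twist": the turn about the world's z in units of 6 degrees (1.0 is 6 degrees); "gripper": the gripper command: -1 is fully open, 1 is shut, values between are in proportion. In form: {"translation": [[tx, ty, tz], ...], "twist": [twist, ...], "gripper": [gripper, ...]}. A call has 1 to 10 rows; each row is the pose to reach, as a shift and turn from the pose commanded when the call began; what a row does not reach only later rows make up. A row lasts 1/8 s, in which the tool goes at most 62.5 mm and 10.7 degrees, less where a joint would pass 70% of its speed; a pose out of reach is approached as far as the arm can. A call with a gripper value outside its range is refused whole. The fingers move at their own pace and stop on an object; "newtons" is the grip in N (left out, the last holds). Time passes only in rows, so rows that repeat a pose let the fingers close. It gives the time, the measured TCP pose, the force and the opening at its end, in the units of the state.
- ctrl.read_state(): the state, without advancing time (a new reading comes with each control period).
- ctrl.grab_frame(name): name is "scene" or "top" or "wrist"; returns the picture (400x640x3 uint8, red, green, blue); there is no depth.
- ctrl.camera_model(name): a dict with "intrinsics" (3x3 intrinsics, pixels), "dist_coeffs" ([k1, k2, p1, p2, k3] as OpenCV has them; the pictures are not rectified), "camera_from_world" (4x4, takes a point from world to camera coordinates); the wrist camera has in their place "tool_from_camera" (4x4, takes a point from camera to tool coordinates, whose origin is the TCP and whose axes are the flange's). Camera axes: x right, y down, z forward; pixel columns grow to the right and rows downward; lengths in m; the calibration is good to about 2 mm. A picture is of the moment at which its call begins: read the wrist's pose just before it. camera_model takes no time and is no camera call.
- ctrl.finish_job(): hands the job in, once; it reports no verdict.
Trained networks look in the newest picture that a camera, given by its name, has taken for a name from the list of things; names that differ only in an ending like _2 or _b are one class to them, and where a whole thing is asked for, a point or a joint stands for the part that bears it (a point fixed in the world has none). Each returns a list of dicts, best first, with "score" (0 to 1); they miss things now and then, are a little off and sometimes report something else, mostly with a low value. They report only what shows in the picture. A call takes as long as a camera call. They do not tell look-alikes from the thing itself.
- ctrl.masks_of(camera, target): "pixels" (400x640 bool, what is visible of it).
- ctrl.tip_of(camera, target): "xyz" ([x, y, z] in m, in the coordinates of the camera as it stood for that picture, good to about 4 mm: a listed point, or the origin of a listed thing).
The state is a dict: "t": time; "q": joint angles; "dq": joint speeds; "joint_efforts": joint torques, N m; "ee_pos": TCP position; "orientation": TCP orientation; "ft_force": force on the tool from outside, world axes, zero at the start; "moment": the same for the moment, N m; "grip_width": finger opening in m.
Only numpy, scipy, OpenCV 4.12 (cv2) and the standard library are available. Lean on these libraries where they do the work, as an engineer would, in place of code of your own. Each camera call takes 0.05 s, during which the arm holds its last target.

## Task

Put the label scraper that lies on the bench away in the empty slot of the slanted rack: slide it in blade first, handle top facing up as it lies now, until it is fully home with the handle's shoulder against the slot's mouth. Then swing the rack's wire keeper over, from behind towards the handle ends, until it sits on its stop behind the handles, and leave it there. Leave the label roll, the bottle and the blue bin standing where they are.

Things in the scene. Friction and masses are not known exactly. Their poses are not given: they have to be found in the camera images.
- scraper: Label scraper lying flat on the bench, the only loose one, 140 g: black handle 104 long (x), 24 wide (y), 24 high (z); steel blade 75 long, 56 wide, 4 thick, flush with the handle's underside (z 0 to 4 mm); centre of mass at x 20 mm. Origin: centre of the handle's underside; x towards the blade, z out of its top. Handle x -52 to 52 mm, blade 52 to 127 mm.
- shoulder (a point): Point on the scraper where the blade leaves the handle, at half the blade's thickness: (52, 0, 2) mm in the scraper's frame, with its axes.
- slot_mouth (a point): Mouth centre of the empty slot. x points into it, 40 degrees below level and to the rack's rear; y along its width; z square to both, up and rearward. Slot 62 wide (y), 9 high (z -4.5 to 4.5 mm), 81 deep; 10 mm lead-in flares at sides and top; the floor runs out 12 mm before the mouth as a ledge. Home: handle shoulder on the mouth face (x = 0) above the slot, blade on or near the slot floor.
- rack: Fixed aluminium base 140 x 276 x 10 mm of the rack; origin on the bench under the middle slot's mouth; z up, y along the row, front faces -x. On it, at y = -84, 0, 84 mm, stand three like grey slotted blocks 78 wide, slots dipping 40 degrees to the rear, mouths 82 mm above the bench. End posts at y = -129 and 129 mm carry the keeper.
- slot_empty: The grey block with the empty slot, in any of the three places; origin: centre of its underside, 72 mm below the slot mouth, 10 mm above the bench; axes as the rack's.
- slot_full_a: A like block holding a stowed scraper (all fixed, same size as the loose one), whose handle stands out of the mouth forward and 40 degrees up, 104 mm long. Origin as slot_empty's.
- slot_full_b: The other block holding a stowed scraper; as slot_full_a.
- keeper (a joint): Angle of the wire keeper, a steel bail hinged on the end posts: 0 closed on its stop, its cross bar then close behind the handle ends of home scrapers; grows as it swings up and to the rear, to 1.7 rad. Starts open, leaning rearward. A stiff hinge (about 0.16 N m): stays where it is left.
- keeper_bar (a point): Middle of the keeper's cross bar: round steel, 12 mm thick, 274 mm long along the rack's y, 116 mm from the hinge axis. When closed it is 89 mm in front of and 75 mm above the hinge axis (40 degrees up).
- keeper_hinge (a point): Point on the keeper's hinge axis (along the rack's y) in the middle of the rack, 88 mm above the bench, 5 mm behind the mouths.
- label_roll: Roll of white labels lying flat, 72 mm across, hole 38, 26 high; origin: centre of its underside. Loose; a bystander to be left where it stands.
- bottle: White bottle with black cap, 48 mm across, 130 high; origin: centre of its underside. Loose; a bystander to be left where it stands.
- bin: Blue open bin, 85 x 100 x 40 mm high; origin: centre of its underside. Loose; a bystander to be left where it stands.
Not all that is in view belongs to the job. What is shaped like the scraper but red or turquoise is not meant.

How it is judged:
On the way, in this order (a step that is already met when the one before it is completed fails the run):
1. the scraper is home in the empty slot (x of shoulder in the frame of slot_mouth between -0.006 and 0.006 m and y of shoulder in the frame of slot_mouth between -0.007 and 0.007 m and z of shoulder in the frame of slot_mouth between -0.007 and 0.007 m and angle between the x axis of scraper and the x axis of slot_mouth, either way round below 0.12 rad and angle between the z axis of scraper and the z axis of slot_mouth, either way round below 0.12 rad), for 0.2 s.
2. then the keeper is swung closed onto its stop (all of step 1 and value of joint keeper below 0.06 rad), for 0.2 s.
At the end, for the whole second after the job is handed in: The scraper rests in the empty slot, its shoulder within 6 mm of the mouth in depth, within 7 mm sideways and in height, straight to 0.12 rad and handle top up; the keeper is within 0.06 rad of its closed stop (all of step 2 and linear speed of scraper below 0.02 m/s); the robot touches nothing.
It fails at once if the label roll is pushed more than 40 mm or tipped (distance of label_roll from where it was at the start of the episode above 0.04 m or angle between label_roll's own z axis and vertical above 0.5 rad).
It fails at once if the bottle is pushed more than 40 mm or tipped (distance of bottle from where it was at the start of the episode above 0.04 m or angle between bottle's own z axis and vertical above 0.5 rad).
It fails at once if the blue bin is pushed more than 40 mm or tipped (distance of bin from where it was at the start of the episode above 0.04 m or angle between bin's own z axis and vertical above 0.5 rad).
It also fails if it takes over 61 s, if anything falls off the work surface, if the arm or the gripper's body presses on something with over 40 N, if the wrist force passes 120 N, or if a joint passes its speed limit or range.

## Working session

There is one attempt and no reset: what is moved stays moved. The work goes in short steps, Python scripts to look and compute and a tool call to move; the robot and the scene stay as the last step left them, time stands still between calls to the robot, and variables do not carry over. Pictures are saved under pics/ and viewed, and the job is handed in when it is done.

Besides the shell and the picture viewer there is one more tool, called after "Emit:" as name([rows], argument=value, ...), one row to a line, values as JSON. jog_arm: Moves the arm, as the interface text tells. Its arguments: {"type":"object","properties":{"translation":{"type":"array"},"twist":{"type":"array"},"gripper":{"type":"array"},"newtons":{"type":"number"}},"required":["translation","twist","gripper"]}

```bash
ls; mkdir -p pics
cat > h.py <<'E'
import numpy as np, cv2
from rig import ctrl
np.set_printoptions(precision=4,suppress=True)
def save(img,name,crop=None,scale=1):
    if crop: img=img[crop[1]:crop[3],crop[0]:crop[2]]
    if scale!=1: img=cv2.resize(img,None,fx=scale,fy=scale,interpolation=cv2.INTER_CUBIC)
    cv2.imwrite('pics/'+name,img[:,:,::-1])
def cam(name,st=None):
    m=ctrl.camera_model(name)
    K=np.array(m['intrinsics']);d=np.array(m['dist_coeffs'])
    if 'camera_from_world' in m: T=np.array(m['camera_from_world'])
    else:
        tc=np.array(m['tool_from_camera']);st=st or ctrl.read_state()
        W=np.eye(4);W[:3,:3]=np.array(st['orientation']);W[:3,3]=st['ee_pos']
        T=np.linalg.inv(W@tc)
    return K,d,T
def proj(c,P):
    K,d,T=c;P=np.atleast_2d(P).astype(float)
    r,_=cv2.Rodrigues(T[:3,:3]);return cv2.projectPoints(P,r,T[:3,3],K,d)[0].reshape(-1,2)
def ray(c,uv):
    K,d,T=c;n=cv2.undistortPoints(np.array(uv,float).reshape(-1,1,2),K,d).reshape(-1,2)
    D=np.c_[n,np.ones(len(n))]@T[:3,:3];o=-T[:3,:3].T@T[:3,3];return o,D
def onplane(c,uv,z):
    o,D=ray(c,uv);s=(z-o[2])/D[:,2];return o+D*s[:,None]
def toworld(c,p):
    T=np.linalg.inv(c[2]);return T[:3,:3]@np.array(p)+T[:3,3]
E
python3 - <<'E'
from h import *
s=ctrl.read_state();print({k:np.round(v,4) for k,v in s.items()})
for n in('scene','top','wrist'):
    save(ctrl.grab_frame(n),n+'0.png'); m=ctrl.camera_model(n);print(n,{k:np.round(np.array(v),4).tolist() for k,v in m.items()})
E
```

```text
pics
{'t': np.float64(0.0), 'q': array([-1.2066,  0.1245,  1.6517, -0.    ,  1.3675, -0.0826]), 'dq': array([-0.0003, -0.0007,  0.0011,  0.0019, -0.0001,  0.0017]), 'joint_efforts': array([ -0.0021, -42.3612, -36.5454,  -0.0001,   0.0071,  -0.    ]), 'ee_pos': array([ 0.2806, -0.5856,  0.2273]), 'orientation': array([[ 0.9018,  0.4321, -0.0007],
       [ 0.4321, -0.9018,  0.0019],
       [ 0.0002, -0.0021, -1.    ]]), 'ft_force': array([0.1794, 0.4775, 0.3106]), 'moment': array([ 0.0227,  0.0024, -0.01  ]), 'grip_width': np.float64(0.0854)}
scene {'intrinsics': [[389.7876, 0.0, 318.8044], [0.0, 389.7876, 197.0685], [0.0, 0.0, 1.0]], 'dist_coeffs': [-0.0528, 0.0, 0.0, 0.0, 0.0], 'camera_from_world': [[0.753, 0.6579, -0.0077, -0.3431], [0.4993, -0.5789, -0.6446, -0.2464], [-0.4286, 0.4816, -0.7645, 1.5178], [0.0, 0.0, 0.0, 1.0]]}
top {'intrinsics': [[434.1347, 0.0, 315.9774], [0.0, 434.1347, 203.9734], [0.0, 0.0, 1.0]], 'dist_coeffs': [0.0236, 0.0, 0.0, 0.0, 0.0], 'camera_from_world': [[0.0158, -0.9999, -0.0058, -0.091], [-0.9909, -0.0149, -0.1337, 0.5499], [0.1336, 0.0078, -0.991, 1.2079], [0.0, 0.0, 0.0, 1.0]]}
wrist {'intrinsics': [[338.8729, 0.0, 321.9733], [0.0, 338.8729, 196.8723], [0.0, 0.0, 1.0]], 'dist_coeffs': [0.0024, 0.0, 0.0, 0.0, 0.0], 'tool_from_camera': [[-0.0004, -0.9641, -0.2654, 0.0675], [1.0, -0.0004, -0.0001, -0.0008], [-0.0, -0.2654, 0.9641, -0.1459], [0.0, 0.0, 0.0, 1.0]]}
```

View pics/scene0.png

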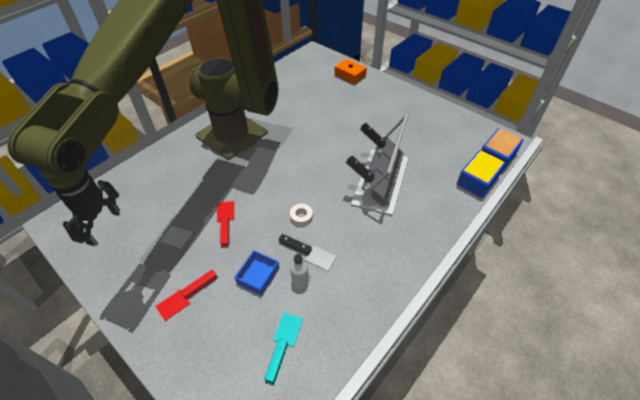

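View pics/top0.png

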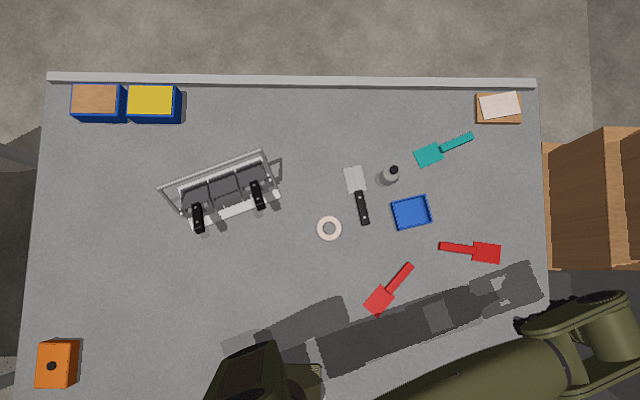

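View pics/wrist0.png

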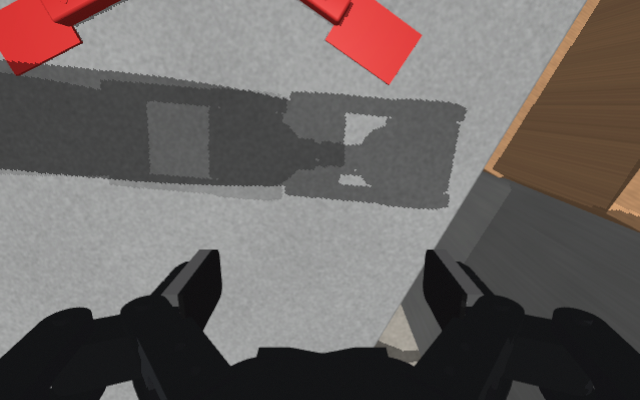

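The loose black-handled scraper is at top (358,195) and scene (305,250). Its look-alikes are red at top (388,288) and (470,250), turquoise at (443,150), and the two stowed ones at (198,217) and (257,195). The middle slot is the empty one. Next I measure.

Run:
```python
from h import *
img={n:ctrl.grab_frame(n) for n in('scene','top')}
save(img['top'],'crop_scr.png',(310,140,440,260),5)
save(img['top'],'crop_rack.png',(140,130,300,250),5)
save(img['scene'],'crop_rack_s.png',(320,90,440,230),5)
for n in img:
    c=cam(n)
    for t in('scraper','shoulder','slot_mouth','rack','slot_empty','keeper_bar','keeper_hinge','label_roll','bottle','bin'):
        for r in ctrl.tip_of(n,t)[:5]:
            print(n,t,round(r['score'],2),toworld(c,r['xyz']),proj(c,toworld(c,r['xyz']))[0].round())
print(ctrl.read_state()['t'])
```

```text
scene scraper 0.88 [ 0.4309 -0.4866 -0.0029] [200. 286.]
scene scraper 0.79 [ 0.7466 -0.488  -0.0007] [278. 361.]
scene scraper 0.74 [ 0.346  -0.3229 -0.0025] [225. 234.]
scene scraper 0.63 [ 0.5497 -0.2109  0.0001] [296. 247.]
scene shoulder 0.96 [ 0.7233 -0.4433  0.0024] [284. 341.]
scene shoulder 0.92 [ 0.4235 -0.5406  0.    ] [183. 297.]
scene shoulder 0.74 [ 0.5619  0.1653 -0.0023] [373. 180.]
scene shoulder 0.65 [ 0.308  -0.2842  0.0043] [226. 219.]
scene shoulder 0.22 [0.5667 0.168  0.0116] [375. 177.]
scene slot_mouth 0.88 [0.5651 0.1714 0.0788] [377. 163.]
scene slot_mouth 0.54 [ 0.534  -0.356   0.0018] [258. 275.]
scene rack 0.58 [ 0.5617  0.1697 -0.0005] [374. 179.]
scene slot_empty 0.56 [0.5638 0.168  0.0149] [374. 176.]
scene keeper_bar 0.91 [0.6128 0.1866 0.1939] [397. 141.]
scene keeper_bar 0.46 [ 0.5342 -0.3587  0.0038] [257. 276.]
scene keeper_bar 0.33 [ 0.5493 -0.2122 -0.0014] [296. 247.]
scene keeper_hinge 0.61 [0.5699 0.1661 0.086 ] [378. 163.]
scene bottle 0.91 [ 0.6345 -0.2866  0.0005] [300. 280.]
scene bin 0.83 [ 0.5346 -0.3568  0.0057] [258. 275.]
top scraper 
[... 266 characters left out ...]
p shoulder 0.84 [ 0.3068 -0.2865 -0.0006] [386. 291.]
top shoulder 0.75 [ 0.7222 -0.4436  0.0048] [438. 150.]
top shoulder 0.6 [ 0.425  -0.5408  0.0023] [474. 251.]
top shoulder 0.26 [0.5614 0.1647 0.0037] [232. 201.]
top slot_mouth 0.73 [0.5611 0.165  0.0777] [227. 197.]
top rack 0.61 [0.5634 0.1651 0.0006] [232. 200.]
top slot_empty 0.8 [0.564 0.167 0.009] [231. 200.]
top keeper_bar 0.77 [0.6171 0.1904 0.1926] [208. 168.]
top keeper_hinge 0.63 [0.5678 0.1704 0.0914] [224. 194.]
top label_roll 0.56 [ 0.4854 -0.1231 -0.0011] [330. 228.]
top bottle 0.83 [ 0.6354 -0.2925  0.0008] [387. 179.]
top bin 0.68 [ 0.55   -0.2151  0.0019] [361. 207.]
top bin 0.43 [0.6178 0.1882 0.1914] [209. 168.]
1.25
```

View pics/crop_scr.png

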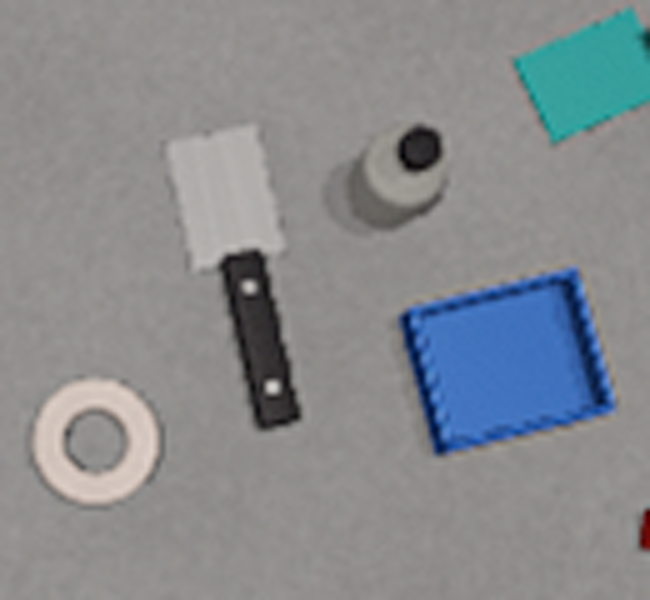

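View pics/crop_rack.png

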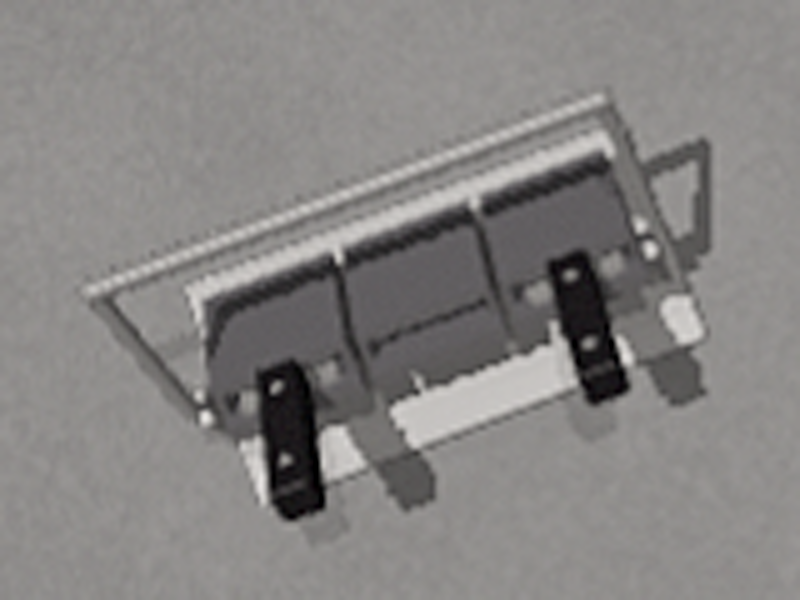

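View pics/crop_rack_s.png

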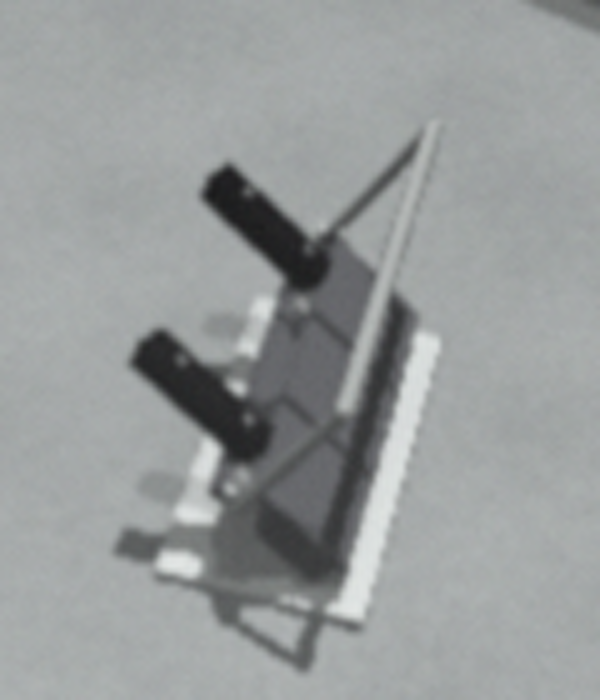

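The crop confirms it: black handle, grey blade pointing away from the robot (blade corners at roughly top px (343,169) to (366,189)), and nothing else like it is loose. The rack's middle slot at top (227,195) is empty. Now I refine poses by fitting.

Run:
```python
from h import *
c=cam('top')
f=lambda p,o: np.array(p)/5+np.array(o)-0.4
bl=onplane(c,f([(167,145),(258,125),(283,247),(193,270)],(310,140)),.004)
ha=onplane(c,f([(222,258),(262,250),(300,415),(262,430)],(310,140)),.024)
print(bl,'\n',ha)
def yaw(v):return np.degrees(np.arctan2(v[1],v[0]))
print('blade len/wid',np.linalg.norm(bl[0]-bl[3]),np.linalg.norm(bl[0]-bl[1]),yaw(bl[0]-bl[3]),yaw(bl[1]-bl[2]))
print('handle',np.linalg.norm(ha[0]-ha[3]),yaw(ha[0]-ha[3]),yaw(ha[1]-ha[2]),ha.mean(0))
bar=onplane(c,f([(90,291),(603,98)],(140,130)),.193);print('bar',bar,np.linalg.norm(bar[0]-bar[1]),yaw(bar[0]-bar[1])-90,bar.mean(0))
b=onplane(c,f([(265,505),(198,290),(605,140)],(140,130)),.010);print('base',b,yaw(b[1]-b[0]),yaw(b[1]-b[2])-90)
# stowed handle end corners
h=onplane(c,f([(298,517),(608,400)],(140,130)),.149);print(h,yaw(h[0]-h[1])-90,h.mean(0))
```

```text
[[ 0.6629 -0.1609  0.004 ]
 [ 0.6758 -0.2149  0.004 ]
 [ 0.6024 -0.2298  0.004 ]
 [ 0.5879 -0.1768  0.004 ]] 
 [[ 0.592  -0.1922  0.024 ]
 [ 0.5971 -0.2155  0.024 ]
 [ 0.5012 -0.2374  0.024 ]
 [ 0.4922 -0.2156  0.024 ]]
blade len/wid 0.07669254069342266 0.05555292326431816 11.971138735820537 11.483114766673108
handle 0.10253561569690464 13.17895863731863 12.913756586896003 [ 0.5456 -0.2152  0.024 ]
bar [[0.5652 0.315  0.193 ]
 [0.6687 0.0606 0.193 ]] 0.27470066086961437 22.15028226062121 [0.6169 0.1878 0.193 ]
base [[0.4714 0.2747 0.01  ]
 [0.5974 0.3209 0.01  ]
 [0.6914 0.0845 0.01  ]] 20.127981852635386 21.688055514512385
[[0.4559 0.2169 0.149 ]
 [0.5191 0.0589 0.149 ]] 21.81197032886864 [0.4875 0.1379 0.149 ]
```

Emit:
jog_arm([
  [0.03, 0.052, 0],
  [0.06, 0.103, 0],
  [0.094, 0.155, 0],
  [0.125, 0.206, 0],
  [0.156, 0.258, 0],
  [0.188, 0.31, 0],
  [0.219, 0.361, 0],
  [0.219, 0.361, 0],
  [0.219, 0.361, 0],
], twist=[-0.4, -0.8, -1.2, -1.6, -2.15, -2.15, -2.15, -2.15, -2.15], gripper=[-1, -1, -1, -1, -1, -1, -1, -1, -1], newtons=20)

```text
t: 2.38
ee_pos: [0.4998, -0.2253, 0.2286]
orientation: [[0.975, 0.221, -0.0], [0.221, -0.975, -0.0], [-0.0, 0.0, -1.0]]
ft_force: [-0.3, 0.3, -0.4]
grip_width: 0.0854
```

Run:
```python
from h import *
s=ctrl.read_state();im=ctrl.grab_frame('wrist');c=cam('wrist',s)
save(im,'w1.png')
print(s['ee_pos'],s['orientation'],s['t'])
for t in('scraper','shoulder'):
    for r in ctrl.tip_of('wrist',t)[:3]: print(t,round(r['score'],2),toworld(c,r['xyz']))
```

```text
[ 0.4998 -0.2253  0.2286] [[ 0.9754  0.2206 -0.0002]
 [ 0.2206 -0.9754 -0.0005]
 [-0.0003  0.0004 -1.    ]] 2.375
scraper 0.84 [ 0.3449 -0.3215 -0.0002]
scraper 0.65 [ 0.5418 -0.2143 -0.0002]
scraper 0.64 [ 0.4318 -0.4884 -0.0011]
shoulder 0.98 [ 0.5952 -0.2002  0.0047]
shoulder 0.84 [ 0.3032 -0.2885  0.0011]
shoulder 0.59 [ 0.4259 -0.5416  0.0034]
```

View pics/w1.png

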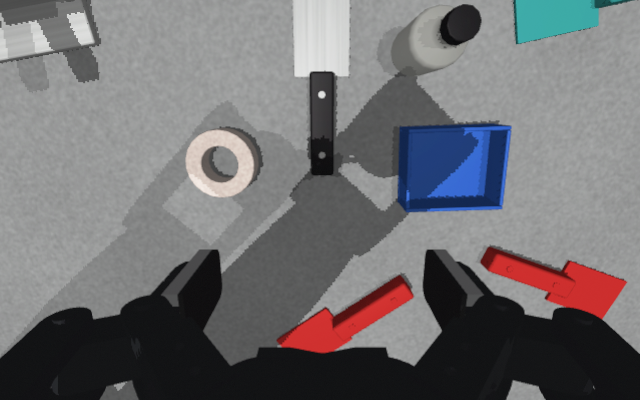

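Run:
```python
from h import *
c=cam('wrist')
p=onplane(c,[(310,72),(333.5,72),(333,175),(311.5,175)],.024);print(p)
q=onplane(c,[(294,77),(350,77)],.004);print(q)
yaw=lambda v:np.degrees(np.arctan2(v[1],v[0]))
fr=(p[0]+p[1])/2;re=(p[2]+p[3])/2;print(fr,re,np.linalg.norm(fr-re),yaw(fr-re),(fr+re)/2,np.linalg.norm(q[0]-q[1]),yaw(q[0]-q[1])-90)
print(fr*.096+re*.904, -np.linalg.inv(c[2][:3,:3])@c[2][:3,3])
```

```text
[[ 0.5911 -0.1931  0.024 ]
 [ 0.5961 -0.2154  0.024 ]
 [ 0.4964 -0.238   0.024 ]
 [ 0.4915 -0.2159  0.024 ]]
[[ 0.5843 -0.177   0.004 ]
 [ 0.5968 -0.2334  0.004 ]]
[ 0.5936 -0.2043  0.024 ] [ 0.494 -0.227  0.024] 0.10218718302766526 12.849186538524636 [ 0.5438 -0.2156  0.024 ] 0.05784415923444888 12.56431283013643
[ 0.5035 -0.2248  0.024 ] [ 0.5648 -0.2109  0.3745]
```

Emit:
jog_arm([
  [0.004, 0.0005, -0.05],
  [0.004, 0.0005, -0.1],
  [0.004, 0.0005, -0.15],
  [0.004, 0.0005, -0.18],
  [0.004, 0.0005, -0.202],
  [0.004, 0.0005, -0.202],
  [0.004, 0.0005, -0.202],
], twist=[0, 0, 0, 0, 0, 0, 0], gripper=[-0.2, -0.2, -0.2, -0.2, -0.2, -0.2, -0.2], newtons=20)

```text
t: 3.4
ee_pos: [0.5042, -0.2258, 0.0276]
orientation: [[0.976, 0.219, 0.001], [0.219, -0.976, -0.001], [0.001, 0.001, -1.0]]
ft_force: [0.7, -0.1, 1.4]
grip_width: 0.0509
```

Run:
```python
from h import *
s=ctrl.read_state();im=ctrl.grab_frame('wrist')
save(im,'w2.png')
print(s['ee_pos'],s['grip_width'],s['ft_force'],s['t'])
```

```text
[ 0.5042 -0.2258  0.0276] 0.05092941541294267 [ 0.7263 -0.0583  1.3532] 3.4
```

View pics/w2.png

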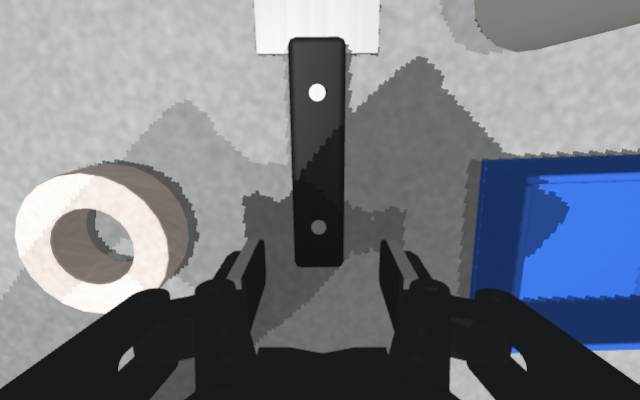

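Run:
```python
from h import *
s=ctrl.read_state();c=cam('wrist',s);R=np.array(s['orientation']);p=np.array(s['ee_pos'])
for x in(.011,0,-.011): print(proj(c,p+R@np.array([x,0,p[2]-.024])))
print(onplane(c,[(295,266),(344,266),(290,38),(345,38)],.024))
```

```text
[[323.8458 227.6271]]
[[323.8207 249.1976]]
[[323.7966 270.0094]]
[[ 0.4929 -0.2141  0.024 ]
 [ 0.4981 -0.2373  0.024 ]
 [ 0.5923 -0.1919  0.024 ]
 [ 0.5972 -0.2138  0.024 ]]
```

Emit:
jog_arm([
  [0, 0, 0],
  [0, 0, 0],
  [0, 0, 0],
  [0, 0, 0],
  [0, 0, 0.02],
  [0, 0, 0.05],
  [0, 0, 0.08],
  [0, 0, 0.08],
], twist=[0, 0, 0, 0, 0, 0, 0, 0], gripper=[1, 1, 1, 1, 1, 1, 1, 1], newtons=20)

```text
t: 4.45
ee_pos: [0.5063, -0.226, 0.1111]
orientation: [[0.975, 0.22, 0.007], [0.22, -0.976, -0.004], [0.006, 0.005, -1.0]]
ft_force: [-0.6, -0.4, -0.2]
grip_width: -0.0002
```

Run:
```python
from h import *
s=ctrl.read_state();im=ctrl.grab_frame('wrist')
save(im,'w3.png');save(ctrl.grab_frame('scene'),'s3.png',(200,120,440,340),3)
print(s['ee_pos'],s['grip_width'],s['ft_force'],s['moment'],s['t'])
```

```text
[ 0.5063 -0.226   0.1111] -0.00020313328992244335 [-0.5928 -0.3846 -0.2065] [-0.0102 -0.0001  0.0456] 4.45
```

View pics/w3.png

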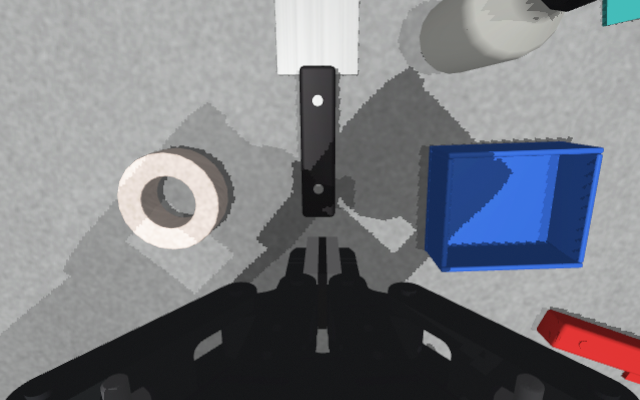

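View pics/s3.png

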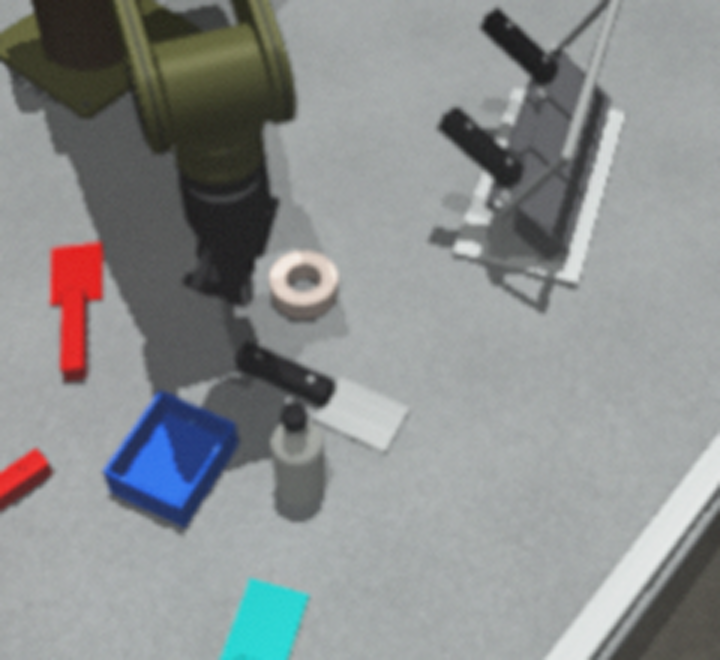

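Run:
```python
from h import *
s=ctrl.read_state();c=cam('wrist',s);R=np.array(s['orientation']);p=np.array(s['ee_pos'])
for x in(.011,0,-.011):
  for z in (-.01,0,.019): print(x,z,proj(c,p+R@np.array([x,0,z]))[0])
print(onplane(c,[(303,216),(334,216),(301,67),(335,67)],.024), ctrl.__dict__.get('tip_extent'), getattr(ctrl,'tip_extent',None))
```

```text
0.011 -0.01 [324.0203 239.1243]
0.011 0 [323.8936 230.7289]
0.011 0.019 [323.6915 217.3417]
0 -0.01 [323.9896 262.431 ]
0 0 [323.867  252.7719]
0 0.019 [323.671  237.3217]
-0.011 -0.01 [323.96   284.8458]
-0.011 0 [323.8415 274.0212]
-0.011 0.019 [323.6512 256.6548]
[[ 0.4912 -0.2129  0.024 ]
 [ 0.4961 -0.2344  0.024 ]
 [ 0.5884 -0.1913  0.024 ]
 [ 0.5931 -0.2123  0.024 ]] None 0.019
```

The grip width is 0 and the picture shows the scraper still flat on the bench, with its handle end at px (318,216). The fingers closed over or off the handle end. I'll retry lower and further onto the handle, and check the width before lifting.

Emit:
jog_arm([
  [0.006, 0.003, 0],
  [0.006, 0.003, 0],
  [0.006, 0.003, 0],
  [0.006, 0.003, -0.04],
  [0.006, 0.003, -0.07],
  [0.006, 0.003, -0.085],
  [0.006, 0.003, -0.085],
  [0.006, 0.003, -0.085],
], twist=[0, 0, 0, 0, 0, 0, 0, 0], gripper=[-0.2, -0.2, -0.2, -0.2, -0.2, -0.2, -0.2, -0.2], newtons=20)

```text
t: 5.55
ee_pos: [0.5108, -0.2222, 0.0228]
orientation: [[0.976, 0.22, 0.002], [0.22, -0.976, -0.001], [0.002, 0.001, -1.0]]
ft_force: [-0.1, 0.1, 0.3]
grip_width: 0.0511
```

Emit:
jog_arm([
  [0, 0, 0],
  [0, 0, 0],
  [0, 0, 0],
], twist=[0, 0, 0], gripper=[0.5, 0.5, 0.5], newtons=20)

```text
t: 5.92
ee_pos: [0.5101, -0.2219, 0.022]
orientation: [[0.976, 0.22, 0.001], [0.22, -0.976, -0.0], [0.001, 0.001, -1.0]]
ft_force: [-0.4, 0.4, -0.7]
grip_width: 0.0212
```

Run:
```python
from h import *
s=ctrl.read_state();im=ctrl.grab_frame('wrist')
save(im,'w4.png')
print(s['ee_pos'],s['grip_width'],s['ft_force'],s['t'])
```

```text
[ 0.5101 -0.2219  0.022 ] 0.021237157070890578 [-0.36    0.4389 -0.7396] 5.925
```

View pics/w4.png

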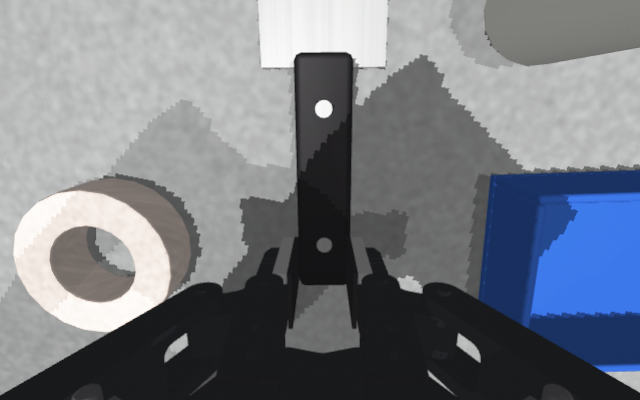

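Run:
```python
from h import *
c=cam('scene')
p=np.array([.5063,-.226,.1111])
for z in(0.02,.01,0,-.01,-.019,-.03): print(z,proj(c,p+[0,0,z])[0],(proj(c,p+[0,0,z])[0]-[200,120])*3)
im=ctrl.grab_frame('scene');save(im,'s4.png',(250,190,350,290),6)
c2=c;p=np.array(ctrl.read_state()['ee_pos']);print(p,(proj(c,[p,p-[0,0,.019],p+[0,0,.01]])-[250,190])*6)
```

```text
0.02 [278.9967 215.8675] [236.99   287.6026]
0.01 [279.3015 218.0203] [237.9045 294.061 ]
0 [279.6022 220.1432] [238.8066 300.4297]
-0.01 [279.8989 222.2368] [239.6967 306.7105]
-0.019 [280.1626 224.0965] [240.4877 312.2896]
-0.03 [280.4805 226.3385] [241.4416 319.0154]
[ 0.5099 -0.2217  0.0217] [[203.8073 285.8222]
 [206.6626 306.8669]
 [202.2765 274.5335]]
```

View pics/s4.png

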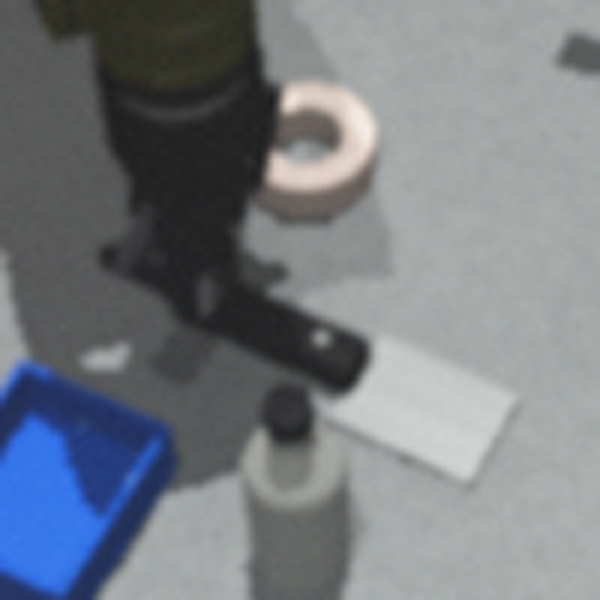

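Both views put the real fingertips near the TCP itself, not 19 mm ahead. In the wrist picture they show at row ~237 where ~217 is predicted, and the scene agrees. So the fingers only caught the handle's rounded top. I'll open and go lower in small steps, watching the force.

Emit:
jog_arm([
  [0, 0, 0],
  [0, 0, 0],
  [0, 0, -0.004],
  [0, 0, -0.008],
  [0, 0, -0.008],
], twist=[0, 0, 0, 0, 0], gripper=[-0.1, -0.1, -0.1, -0.1, -0.1], newtons=20)

```text
t: 6.65
ee_pos: [0.5093, -0.2214, 0.0128]
orientation: [[0.976, 0.22, -0.001], [0.22, -0.976, 0.001], [-0.001, -0.001, -1.0]]
ft_force: [0.5, 0.1, -0.1]
grip_width: 0.0473
```

Run:
```python
from h import *
s=ctrl.read_state();im=ctrl.grab_frame('wrist')
save(im,'w5.png',(200,180,440,330),3)
print(s['ee_pos'],s['grip_width'],s['ft_force'],s['t'])
```

```text
[ 0.5093 -0.2214  0.0128] 0.04725625560702242 [ 0.4507  0.0856 -0.1374] 6.65
```

View pics/w5.png

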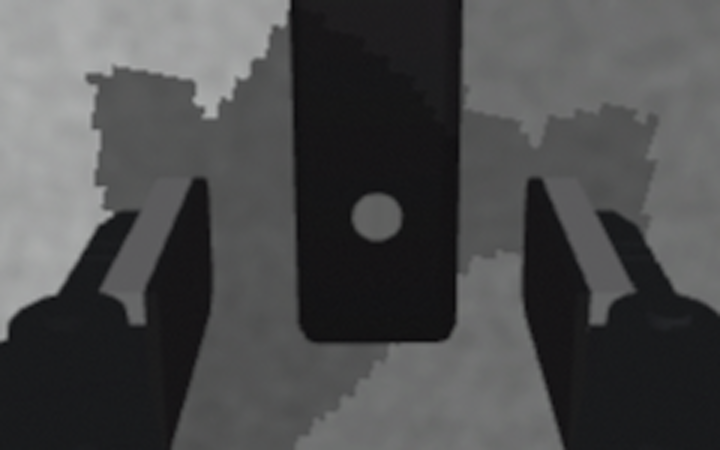

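Emit:
jog_arm([
  [0, 0, -0.004],
  [0, 0, -0.008],
  [0, 0, -0.008],
  [0, 0, -0.008],
], twist=[0, 0, 0, 0], gripper=[-0.1, -0.1, 0, 0.3], newtons=20)

```text
t: 7.2
ee_pos: [0.5098, -0.2217, 0.0055]
orientation: [[0.976, 0.22, -0.0], [0.22, -0.976, 0.0], [0.0, -0.0, -1.0]]
ft_force: [-0.3, -0.3, -0.4]
grip_width: 0.0301
```

Emit:
jog_arm([
  [0, 0, 0],
  [0, 0, 0],
  [0, 0, 0],
  [0, 0, 0],
], twist=[0, 0, 0, 0], gripper=[0.8, 0.8, 0.8, 0.8], newtons=20)

```text
t: 7.7
ee_pos: [0.51, -0.2218, 0.0057]
orientation: [[0.976, 0.22, 0.0], [0.22, -0.976, -0.0], [0.0, 0.0, -1.0]]
ft_force: [0.1, -0.6, 0.5]
grip_width: 0.0237
```

Run:
```python
from h import *
s=ctrl.read_state();im=ctrl.grab_frame('wrist')
save(im,'w6.png')
print(s['ee_pos'],s['grip_width'],s['ft_force'],s['t'])
```

```text
[ 0.51   -0.2218  0.0057] 0.023715212392962495 [ 0.1379 -0.643   0.4603] 7.7
```

View pics/w6.png

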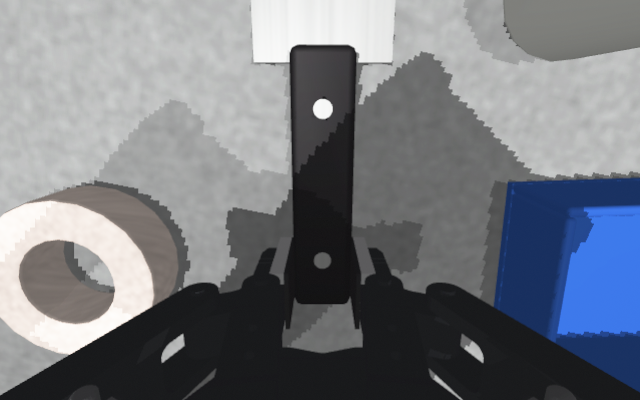

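Gripped at 23.7 mm wide. Now I lift and check for droop.

Emit:
jog_arm([
  [0, 0, 0.02],
  [0, 0, 0.05],
  [0, 0, 0.09],
  [0, 0, 0.13],
  [0, 0, 0.13],
  [0, 0, 0.13],
], twist=[0, 0, 0, 0, 0, 0], gripper=[1, 1, 1, 1, 1, 1], newtons=20)

```text
t: 8.5
ee_pos: [0.5092, -0.2214, 0.1351]
orientation: [[0.976, 0.22, -0.001], [0.22, -0.976, 0.0], [-0.001, -0.001, -1.0]]
ft_force: [-0.8, 0.2, -2.9]
grip_width: 0.0233
```

Run:
```python
from h import *
s=ctrl.read_state();im=ctrl.grab_frame('wrist')
save(im,'w7.png');save(ctrl.grab_frame('scene'),'s7.png',(230,150,400,290),4)
print(s['ee_pos'],s['grip_width'],s['ft_force'],s['moment'],s['t'])
```

```text
[ 0.5092 -0.2214  0.1351] 0.02334559433037439 [-0.8207  0.2428 -2.8786] [ 0.037   0.1197 -0.0003] 8.5
```

View pics/w7.png

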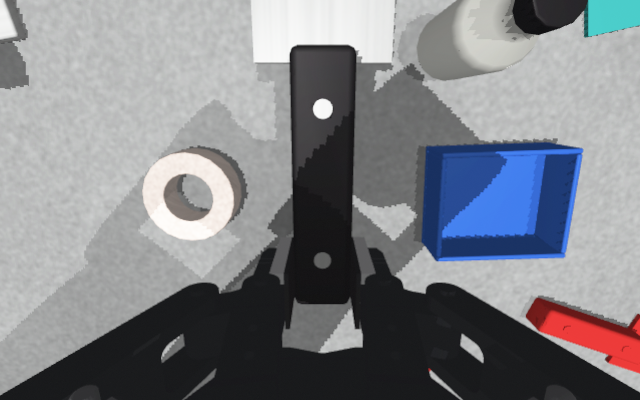

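View pics/s7.png

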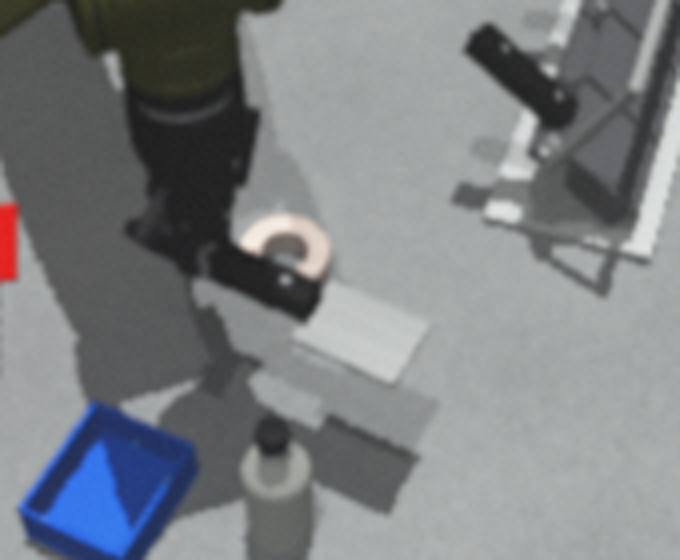

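It is held level: the handle in w7 sits just as in w6, so the grip is stiff and there is no droop. The tool only turns about vertical, so I'll tilt the scraper inside the grip by bracing its tip against the rack base's front edge and raising the handle along an arc. First I carry it in front of the rack, turned to the rack's heading.

Emit:
jog_arm([
  [-0.02, 0.04, 0],
  [-0.045, 0.09, -0.01],
  [-0.07, 0.14, -0.02],
  [-0.095, 0.19, -0.03],
  [-0.12, 0.24, -0.035],
  [-0.145, 0.285, -0.035],
  [-0.154, 0.305, -0.035],
  [-0.154, 0.305, -0.035],
  [-0.154, 0.305, -0.035],
], twist=[0.2, 0.5, 0.8, 1.1, 1.4, 1.55, 1.55, 1.55, 1.55], gripper=[1, 1, 1, 1, 1, 1, 1, 1, 1], newtons=40)

```text
t: 9.72
ee_pos: [0.3555, 0.0829, 0.0998]
orientation: [[0.927, 0.375, -0.001], [0.375, -0.927, -0.0], [-0.002, -0.0, -1.0]]
ft_force: [-0.6, -0.0, -1.0]
grip_width: 0.0229
```

Run:
```python
from h import *
s=ctrl.read_state();im=ctrl.grab_frame('wrist')
save(im,'w8.png')
print(s['ee_pos'],s['orientation'],s['grip_width'],s['ft_force'],s['moment'],s['t'])
c=cam('wrist',s)
for t in('slot_mouth','rack','keeper_hinge','keeper_bar'):
    for r in ctrl.tip_of('wrist',t)[:2]: print(t,round(r['score'],2),toworld(c,r['xyz']))
```

```text
[0.3555 0.0829 0.0998] [[ 0.9272  0.3746 -0.0014]
 [ 0.3746 -0.9272 -0.0005]
 [-0.0015 -0.0001 -1.    ]] 0.022913060347584356 [-0.5678 -0.028  -0.959 ] [ 0.0068  0.0927 -0.0024] 9.725
```

View pics/w8.png

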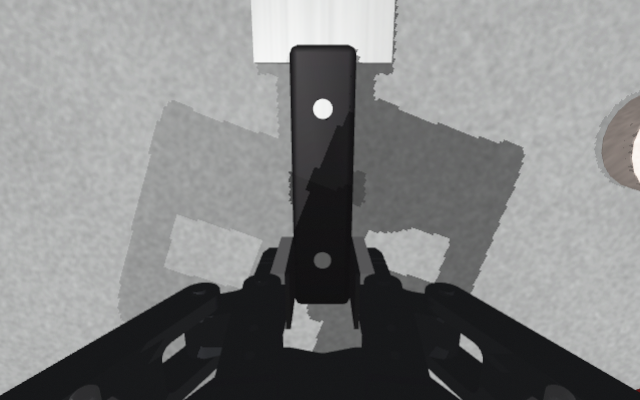

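```bash
cat > rack.py <<'E'
from h import *
def rackT(x,y,deg):
    a=np.radians(deg);T=np.eye(4);T[:2,:2]=[[np.cos(a),-np.sin(a)],[np.sin(a),np.cos(a)]];T[:2,3]=x,y;return T
def w(T,P):return np.atleast_2d(P)@T[:3,:3].T+T[:3,3]
C,S=np.cos(np.radians(40)),np.sin(np.radians(40))
def sl(xs,y,zs): return [xs*C+zs*S,y,.082-xs*S+zs*C]
def handle(y): 
    return [[sl(a,y+b,z) for a,b in((0,-.012),(-.104,-.012),(-.104,.012),(0,.012),(0,-.012))] for z in(-.002,.022)]
E
cat > ov.py <<'E'
from rack import *
import sys
x,y,d,xf=map(float,sys.argv[1:5]);tag=sys.argv[5]
T=rackT(x,y,d)
for n,cr,sc in(('top',(150,140,290,245),5.6),('scene',(330,110,430,225),5.2)):
    im=ctrl.grab_frame(n);c=cam(n)
    o=cv2.resize(im[cr[1]:cr[3],cr[0]:cr[2]],None,fx=sc,fy=sc,interpolation=cv2.INTER_CUBIC)
    def pl(P,col):
        q=((proj(c,w(T,np.array(P)))-[cr[0]-.5,cr[1]-.5])*sc-.5).round().astype(int)
        cv2.polylines(o,[q.reshape(-1,1,2)],False,col,1)
    pl([[xf,-.138,.01],[xf,.138,.01],[xf+.14,.138,.01],[xf+.14,-.138,.01],[xf,-.138,.01]],(255,0,0))
    for yy in(-.084,.084):
        for h in handle(yy): pl(h,(0,255,0))
    pl([sl(0,-.031,-.0045),sl(0,.031,-.0045),sl(0,.031,.0045),sl(0,-.031,.0045),sl(0,-.031,-.0045)],(255,255,0))
    pl([sl(-.012,-.031,-.0045),sl(-.012,.031,-.0045)],(0,255,255))
    for k in(-.137,.137): pl([[.005,k,.088],[.005+.116*np.cos(np.radians(63)),k,.088+.116*np.sin(np.radians(63))]],(255,0,255))
    cv2.imwrite(f'pics/ov_{n}_{tag}.png',o[:,:,::-1])
E
python3 ov.py 0.563 0.168 22 -0.046 a
```

```text
(no output)
```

View pics/ov_top_a.png

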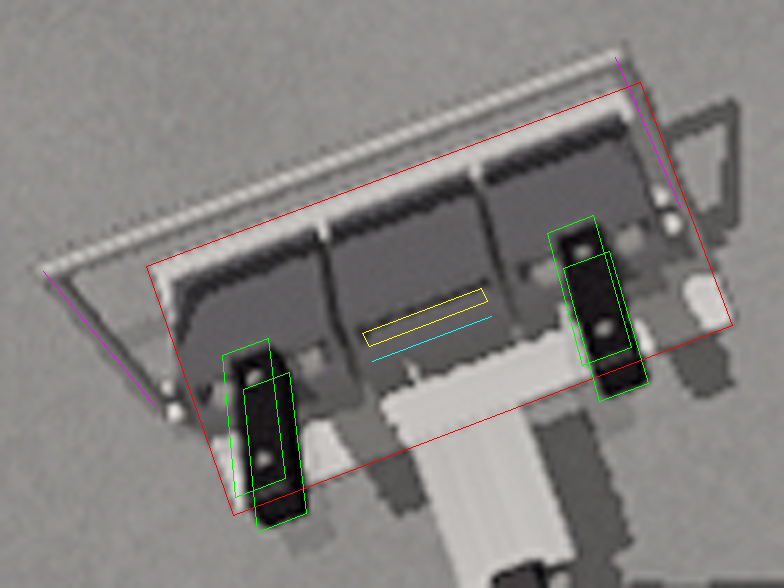

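View pics/ov_scene_a.png

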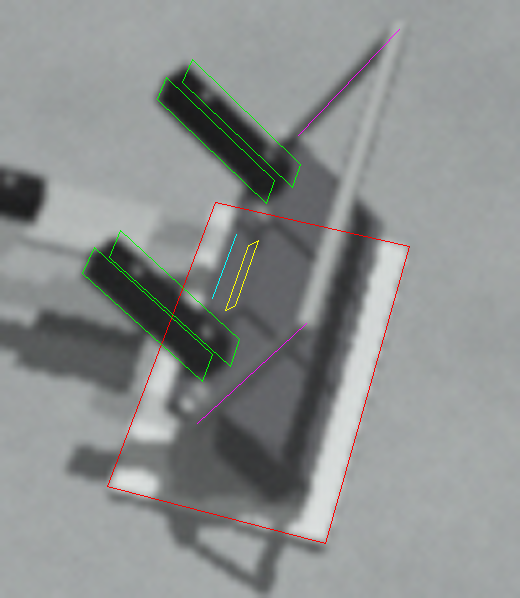

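Run:
```python
from h import *
s=ctrl.read_state();c=cam('wrist',s);p=np.array(s['ee_pos']);R=np.array(s['orientation'])
P=onplane(c,[(295,303),(350,303),(291,45),(355,45)],p[2]-.0057+.024);print(((P-p)@R))
P=onplane(c,[(252,63),(394,63)],p[2]-.0057+.004);print(((P-p)@R))
```

```text
[[-0.0147 -0.0124 -0.0183]
 [-0.0148  0.0111 -0.0183]
 [ 0.0871 -0.0116 -0.0183]
 [ 0.0871  0.0107 -0.0183]]
[[ 0.0834 -0.0293  0.0017]
 [ 0.0834  0.0285  0.0017]]
```

Emit:
jog_arm([
  [-0.005, -0.002, -0.04],
  [-0.005, -0.002, -0.08],
  [-0.005, -0.002, -0.091],
  [-0.005, -0.002, -0.093],
  [0.0, 0.0, -0.093],
  [0.005, 0.002, -0.093],
], twist=[0, 0, 0, 0, 0, 0], gripper=[1, 1, 1, 1, 1, 1], newtons=40)

```text
t: 10.82
ee_pos: [0.3627, 0.0856, 0.0091]
orientation: [[0.927, 0.375, 0.003], [0.375, -0.927, 0.0], [0.003, 0.001, -1.0]]
ft_force: [1.3, -1.0, -1.8]
grip_width: 0.0231
```

Run:
```python
from h import *
s=ctrl.read_state();save(ctrl.grab_frame('scene'),'s9.png',(270,110,410,240),5)
save(ctrl.grab_frame('top'),'t9.png',(170,160,330,280),5)
print(s['ee_pos'],s['grip_width'],s['ft_force'],s['moment'],s['t'])
```

```text
[0.3627 0.0856 0.0091] 0.023090953255169 [ 1.2727 -0.9563 -1.8489] [-0.033   0.1159 -0.0348] 10.825
```

View pics/s9.png

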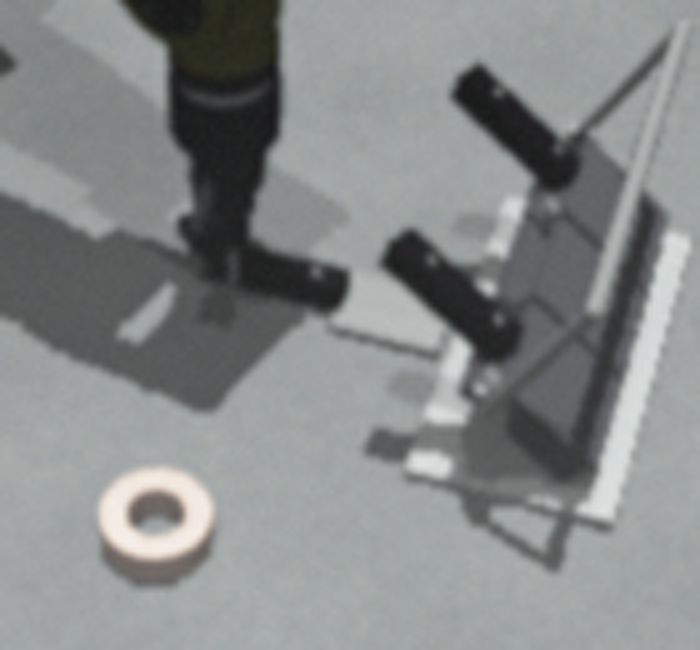

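View pics/t9.png

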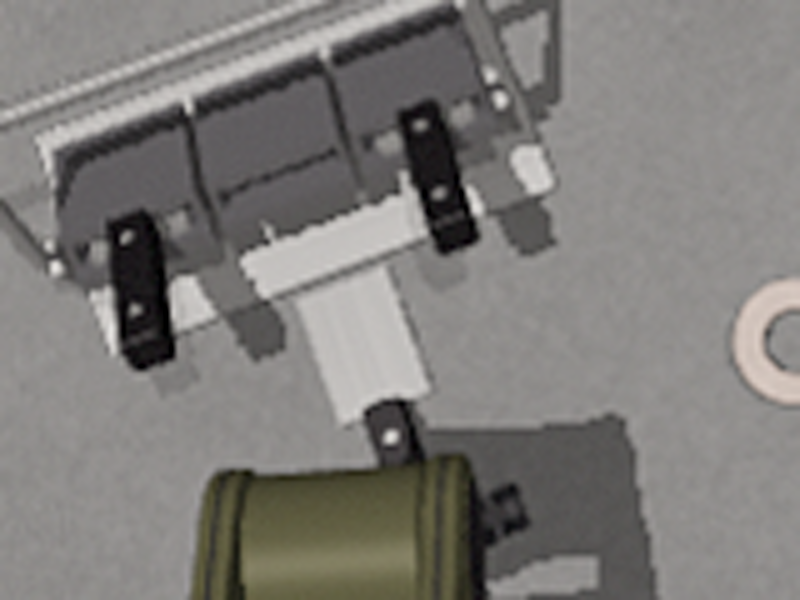

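Emit:
jog_arm([
  [0.002, 0.001, -0.002],
  [0.004, 0.0015, -0.002],
  [0.006, 0.0025, -0.002],
  [0.008, 0.003, -0.002],
  [0.008, 0.003, -0.002],
], twist=[0, 0, 0, 0, 0], gripper=[1, 1, 1, 1, 1], newtons=40)

```text
t: 11.55
ee_pos: [0.3693, 0.0884, 0.0058]
orientation: [[0.927, 0.375, 0.001], [0.375, -0.927, 0.0], [0.001, 0.0, -1.0]]
ft_force: [-1.9, -0.8, 2.7]
grip_width: 0.023
```

Emit:
jog_arm([
  [0.002, 0.001, 0],
  [0.004, 0.0015, 0],
  [0.004, 0.0015, 0],
], twist=[0, 0, 0], gripper=[1, 1, 1], newtons=30)

```text
t: 11.92
ee_pos: [0.3693, 0.0884, 0.0057]
orientation: [[0.927, 0.376, -0.012], [0.376, -0.927, -0.004], [-0.012, -0.001, -1.0]]
ft_force: [-20.4, -9.0, 24.4]
grip_width: 0.0225
```

Emit:
jog_arm([
  [-0.001, 0, 0.007],
  [0, 0, 0.014],
  [0.0015, 0.0005, 0.021],
  [0.003, 0.001, 0.028],
  [0.005, 0.002, 0.035],
  [0.007, 0.003, 0.041],
  [0.007, 0.003, 0.041],
], twist=[0, 0, 0, 0, 0, 0, 0], gripper=[1, 1, 1, 1, 1, 1, 1], newtons=20)

```text
t: 12.8
ee_pos: [0.3794, 0.0927, 0.0468]
orientation: [[0.927, 0.375, -0.001], [0.375, -0.927, -0.001], [-0.002, -0.0, -1.0]]
ft_force: [-5.6, -2.1, -1.6]
grip_width: 0.0226
```

Run:
```python
from h import *
s=ctrl.read_state();save(ctrl.grab_frame('scene'),'s10.png',(270,110,410,240),5)
save(ctrl.grab_frame('wrist'),'w10.png')
print(s['ee_pos'],s['grip_width'],s['ft_force'],s['moment'],s['t'])
```

```text
[0.3794 0.0927 0.0468] 0.02263753978845929 [-5.5625 -2.1025 -1.5933] [-0.5065  1.1542  0.0064] 12.8
```

View pics/s10.png

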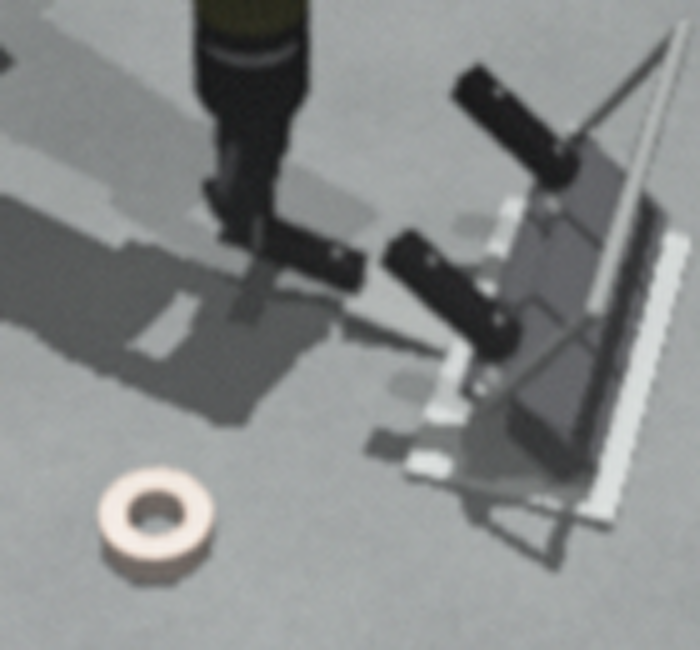

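View pics/w10.png

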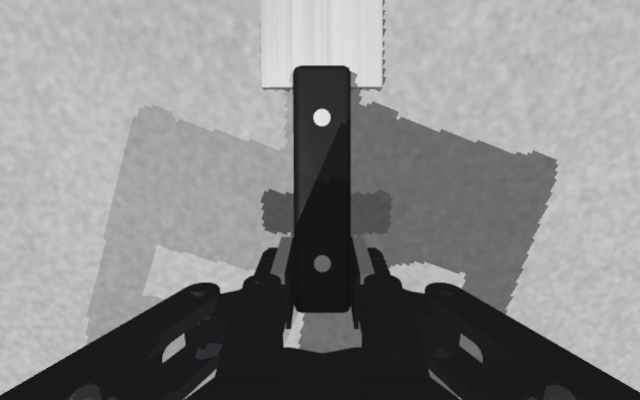

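Emit:
jog_arm([
  [0.0025, 0.001, 0.0065],
  [0.0055, 0.002, 0.013],
  [0.0085, 0.0035, 0.0195],
  [0.012, 0.0045, 0.026],
  [0.0155, 0.006, 0.032],
  [0.019, 0.0075, 0.038],
  [0.023, 0.0095, 0.0435],
  [0.027, 0.011, 0.049],
  [0.0315, 0.0125, 0.054],
  [0.036, 0.0145, 0.0595],
], twist=[0, 0, 0, 0, 0, 0, 0, 0, 0, 0], gripper=[1, 1, 1, 1, 1, 1, 1, 1, 1, 1], newtons=20)

```text
t: 14.15
ee_pos: [0.4169, 0.1076, 0.1069]
orientation: [[0.927, 0.374, 0.002], [0.374, -0.927, 0.0], [0.002, 0.0, -1.0]]
ft_force: [0.8, -0.0, -2.3]
grip_width: 0.0227
```

Run:
```python
from h import *
s=ctrl.read_state();save(ctrl.grab_frame('scene'),'s11.png',(270,110,410,240),5)
save(ctrl.grab_frame('wrist'),'w11.png')
print(s['ee_pos'],s['grip_width'],s['ft_force'],s['moment'],s['t'])
```

```text
[0.4169 0.1076 0.1069] 0.022665580209913095 [ 0.7846 -0.0295 -2.3093] [-0.0173  0.1022  0.0256] 14.15
```

View pics/s11.png

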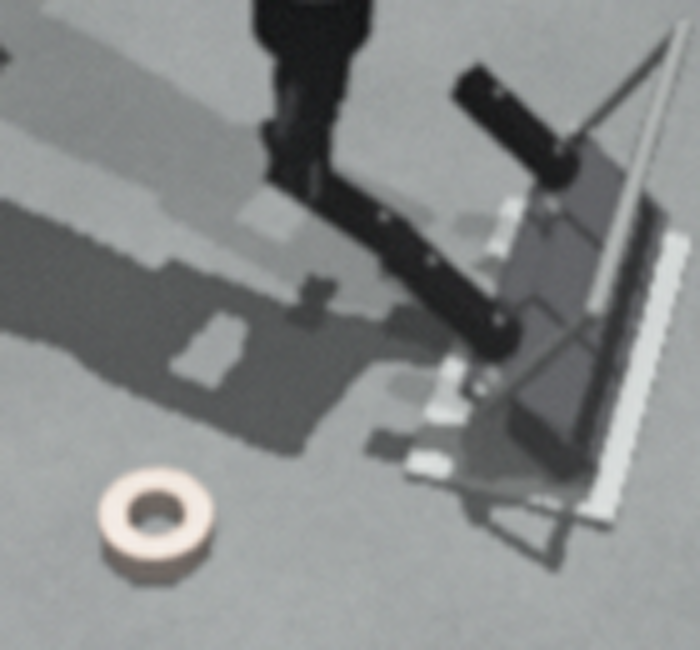

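View pics/w11.png

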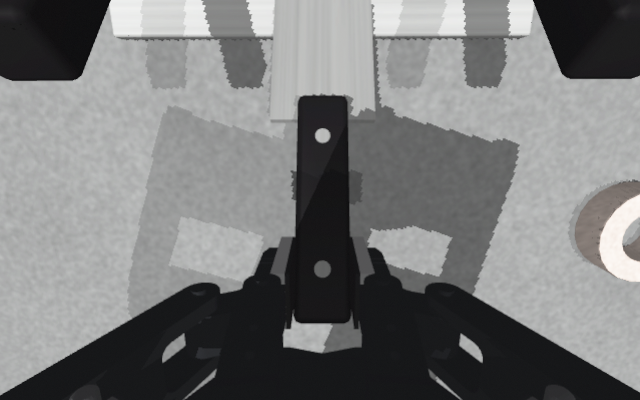

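```bash
cat > pitch.py <<'E'
from h import *
from scipy.optimize import least_squares
# fit scraper pose in tool frame: origin (x,y,z), pitch; points local->pixels
def fit(c0,pts,uv,wt=None):
    K,d=c0[0],c0[1];tc=np.array(ctrl.camera_model('wrist')['tool_from_camera']);ct=np.linalg.inv(tc)
    pts=np.array(pts,float);uv=np.array(uv,float)
    def tool(v):
        x,y,z,t,g=v;ct_,st=np.cos(t),np.sin(t)
        # scraper axes in tool: x->(cos,.,+sin) nose down (tool z down); z-> (sin,0,-cos); y-> -y
        X=np.array([ct_,0,st]);Z=np.array([st,0,-ct_]);Y=np.array([0,-1,0])
        yaw=np.array([[np.cos(g),-np.sin(g),0],[np.sin(g),np.cos(g),0],[0,0,1]])
        return (pts[:,:1]*X+pts[:,1:2]*Y+pts[:,2:]*Z)@yaw.T+[x,y,z]
    def res(v):
        p=tool(v);q=cv2.projectPoints(p,cv2.Rodrigues(ct[:3,:3])[0],ct[:3,3],K,d)[0].reshape(-1,2)
        return (q-uv).ravel()
    r=least_squares(res,[.036,0,0,.3,0],loss='soft_l1');return r.x,np.sqrt(np.mean(r.fun**2)),r.fun.reshape(-1,2)
E
python3 - <<'E'
from pitch import *
c=cam('wrist')
pts=[(-52,12,24),(-52,-12,24),(52,12,24),(52,-12,24),(52,28,4),(52,-28,4)]
L=lambda p:np.array(p)/1000
for uv in ([(296,303),(350,303),(290,45),(356,45),(252,63),(394,63)],[(295,322),(350,322),(298.5,96.5),(349,96.5),(271,121),(375,121)]):
    x,r,f=fit(c,L(pts),uv);print(x,np.degrees(x[3]),r);print(f.round(1).tolist())
E
```

```text
[ 0.0347 -0.0004  0.0102  0.0587 -0.0002] 3.362486605926388 3.477877690006994
[[-0.7, 0.3], [0.7, 0.3], [0.4, 0.8], [-0.4, 0.7], [5.2, -6.5], [-5.4, -6.6]]
[ 0.0144 -0.0003  0.0169  0.6306  0.003 ] 36.13269270930108 1.7182532624597155
[[-2.9, 0.0], [4.6, 0.1], [0.6, 0.5], [-1.2, 0.7], [1.2, -1.1], [-0.6, -0.8]]
```

```bash
cat > ovs.py <<'E'
from rack import *
def scr_T(st,th,px=-.036,pz=.017):
    """world pose of scraper given grip pivot local (px,pz) located at tool (0,0,-.011)"""
    R=np.array(st['orientation']);p=np.array(st['ee_pos']);t=np.radians(th)
    X=np.array([np.cos(t),0,np.sin(t)]);Z=np.array([np.sin(t),0,-np.cos(t)]);Y=np.array([0,-1.,0])
    Rs=R@np.c_[X,Y,Z];o=p+R@np.array([0,0,-(pz-.0057)])-Rs@np.array([px,0,pz]);T=np.eye(4);T[:3,:3]=Rs;T[:3,3]=o;return T
HB=np.array([[a,b,z] for z in(0,.024) for a,b in((-.052,-.012),(.052,-.012),(.052,.012),(-.052,.012),(-.052,-.012))])
BB=np.array([[a,b,.002] for a,b in((.052,-.028),(.127,-.028),(.127,.028),(.052,.028),(.052,-.028))])
def draw(n,cr,sc,Ts,name):
    st=ctrl.read_state();im=ctrl.grab_frame(n);c=cam(n,st)
    o=cv2.resize(im[cr[1]:cr[3],cr[0]:cr[2]],None,fx=sc,fy=sc,interpolation=cv2.INTER_CUBIC)
    for T,col in Ts:
        for P in(HB[:5],HB[5:],BB):
            q=((proj(c,w(T,P))-[cr[0]-.5,cr[1]-.5])*sc-.5).round().astype(int)
            cv2.polylines(o,[q.reshape(-1,1,2)],False,col,1)
    cv2.imwrite('pics/'+name,o[:,:,::-1])
E
python3 - <<'E'
from ovs import *
st=ctrl.read_state()
Ts=[(scr_T(st,30),(255,0,0)),(scr_T(st,40),(0,255,0))]
draw('scene',(310,120,400,210),8,Ts,'ovs1.png')
draw('wrist',(180,0,460,360),2,Ts,'ovw1.png')
E
```

```text
(no output)
```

View pics/ovs1.png

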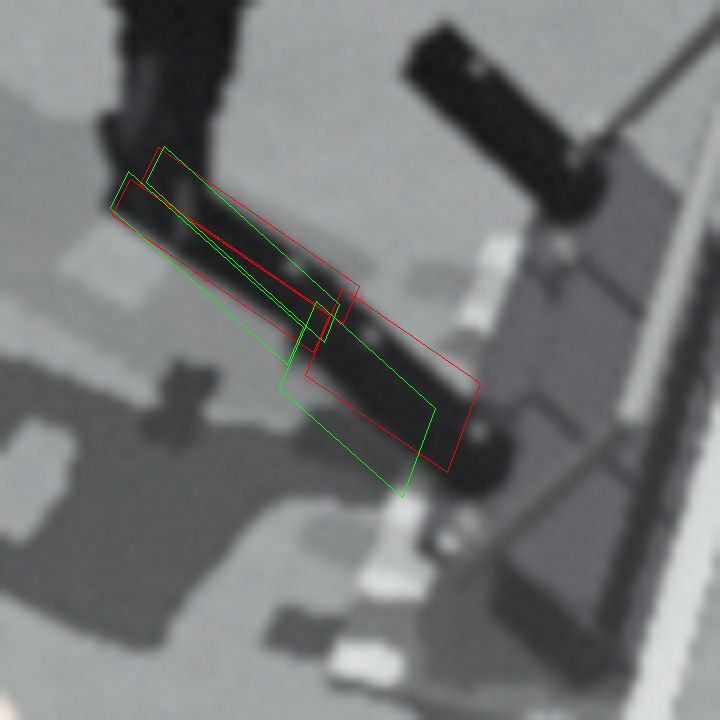

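View pics/ovw1.png

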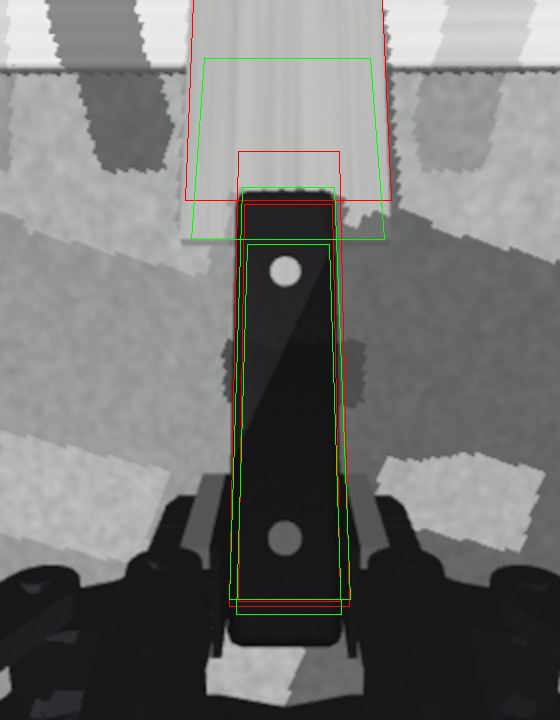

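```bash
cat > pit2.py <<'E'
from pitch import *
m=ctrl.camera_model('wrist');tc=np.array(m['tool_from_camera'])
def localize(uv,zloc,org=(.0365,0,.0057)):
    # level pose: scraper origin at tool org; plane local z -> tool z = org_z - zloc
    K=np.array(m['intrinsics']);d=np.array(m['dist_coeffs'])
    n=cv2.undistortPoints(np.array(uv,float).reshape(-1,1,2),K,d).reshape(-1,2)
    D=np.c_[n,np.ones(len(n))]@tc[:3,:3].T;o=tc[:3,3];s=(org[2]-zloc-o[2])/D[:,2];P=o+D*s[:,None]
    return np.c_[P[:,0]-org[0],-(P[:,1]-org[1]),np.full(len(P),zloc)]
PTS=np.vstack([localize([(322,109),(322.3,260.5),(291,45),(355,45)],.024),localize([(252,63),(394,63)],.004)])
PTS[4,1]=.028;PTS[5,1]=-.028
PTS[[2,3],1]=[.0115,-.0115]
if __name__=='__main__':
    print(PTS)
    c=cam('wrist')
    for uv in ([(322.5,135.5),(322.5,269),(298.5,96),(348,96),(271,121),(375,121)],):
        x,r,f=fit(c,PTS,uv);print(x,np.degrees(x[3]),r);print(f.round(1).tolist())
E
python3 pit2.py
```

```text
[[ 0.029   0.0008  0.024 ]
 [-0.0314  0.0007  0.024 ]
 [ 0.0506  0.0115  0.024 ]
 [ 0.0506 -0.0115  0.024 ]
 [ 0.0469  0.028   0.004 ]
 [ 0.0469 -0.028   0.004 ]]
[ 0.0154  0.      0.0211  0.5089 -0.0028] 29.159003427067155 0.658153262081936
[[-0.7, 1.3], [-0.1, -0.1], [1.1, -0.6], [-0.8, -0.7], [0.2, 0.4], [0.4, 0.1]]
```

Wrist fit: the scraper is now tilted ~29° nose-down, with the tip having slid over the 10 mm base edge and hanging free. That leaves 10° to the slot's 40°, which the flare and ledge can take up. I move up to stage the tip in front of the mouth.

Emit:
jog_arm([
  [0, 0, 0.03],
  [0, 0, 0.06],
  [0.005, 0.003, 0.0745],
  [0.0115, 0.006, 0.0745],
  [0.0115, 0.006, 0.0745],
  [0.0115, 0.006, 0.0745],
], twist=[0, 0, 0, 0, 0, 0], gripper=[1, 1, 1, 1, 1, 1], newtons=40)

```text
t: 15.1
ee_pos: [0.4265, 0.1132, 0.1789]
orientation: [[0.927, 0.375, -0.003], [0.375, -0.927, -0.0], [-0.003, -0.001, -1.0]]
ft_force: [0.1, -0.2, -1.2]
grip_width: 0.0228
```

```bash
cat > ov3.py <<'E'
from ovs import *
import sys
# overlay scraper from wrist-fit (x,z,theta) and slot
ox,oz,th=map(float,sys.argv[1:4]);tag=sys.argv[4]
st=ctrl.read_state();R=np.array(st['orientation']);p=np.array(st['ee_pos']);t=np.radians(th)
T=np.eye(4);T[:3,:3]=R@np.c_[[np.cos(t),0,np.sin(t)],[0,-1.,0],[np.sin(t),0,-np.cos(t)]];T[:3,3]=p+R@np.array([ox,0,oz])
TR=rackT(.563,.168,22)
tip=np.linalg.inv(TR)@T@np.array([.127,0,0,1]);d=tip[:3]-[0,0,.082];sh=np.linalg.inv(TR)@T@np.array([.052,0,.002,1]);e=sh[:3]-[0,0,.082]
f=lambda d:(round((d[0]*C-d[2]*S)*1e3,1),round(d[1]*1e3,1),round((d[0]*S+d[2]*C)*1e3,1))
print('tip bottom slot xyz',f(d),'shoulder',f(e),'ee',p,st['grip_width'],st['ft_force'],st['t'])
for n,cr,sc in(('scene',(310,110,410,210),7),('top',(190,150,300,240),7)):
    im=ctrl.grab_frame(n);c=cam(n)
    o=cv2.resize(im[cr[1]:cr[3],cr[0]:cr[2]],None,fx=sc,fy=sc,interpolation=cv2.INTER_CUBIC)
    def pl(TT,P,col):
        q=((proj(c,w(TT,np.array(P)))-[cr[0]-.5,cr[1]-.5])*sc-.5).round().astype(int)
        cv2.polylines(o,[q.reshape(-1,1,2)],False,col,1)
    for P in(HB[:5],HB[5:],BB): pl(T,P,(255,0,0))
    pl(TR,[sl(0,-.031,-.0045),sl(0,.031,-.0045),sl(0,.031,.0045),sl(0,-.031,.0045),sl(0,-.031,-.0045)],(255,255,0))
    pl(TR,[sl(-.012,-.031,-.0045),sl(-.012,.031,-.0045)],(0,255,255))
    cv2.imwrite(f'pics/o3_{n}_{tag}.png',o[:,:,::-1])
save(ctrl.grab_frame('wrist'),f'o3_w_{tag}.png')
E
python3 ov3.py 0.0154 0.0211 29.2 a
```

```text
tip bottom slot xyz (np.float64(-24.8), np.float64(0.4), np.float64(-3.3)) shoulder (np.float64(-98.9), np.float64(0.4), np.float64(-15.1)) ee [0.4265 0.1132 0.1789] 0.022784603837440052 [ 0.112  -0.1615 -1.1975] 15.1
```

View pics/o3_scene_a.png

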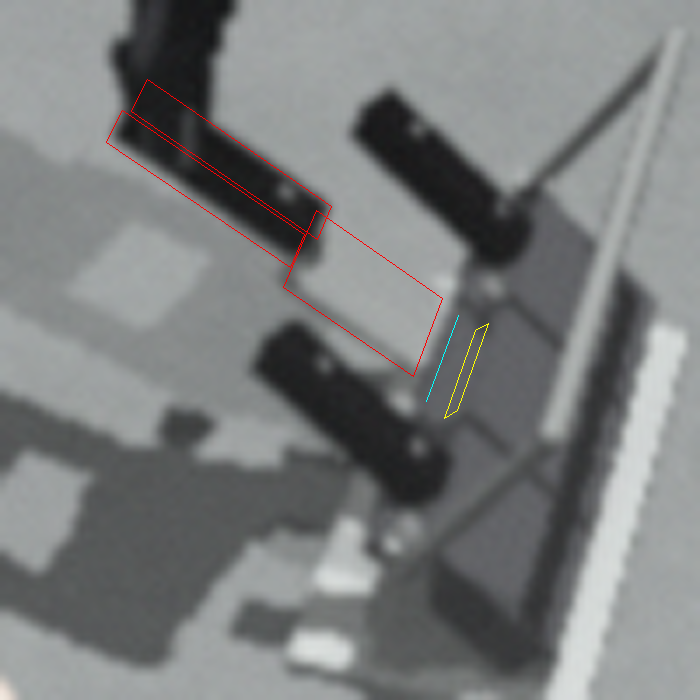

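View pics/o3_top_a.png

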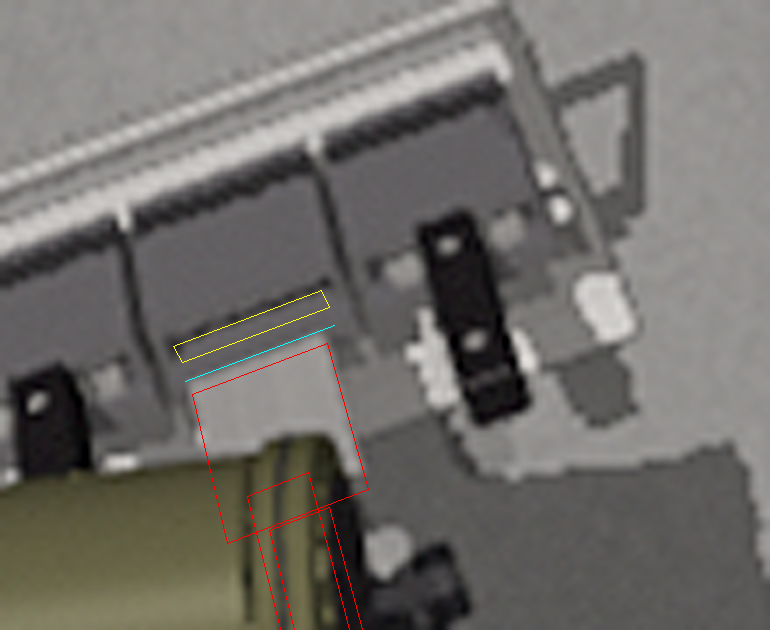

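View pics/o3_w_a.png

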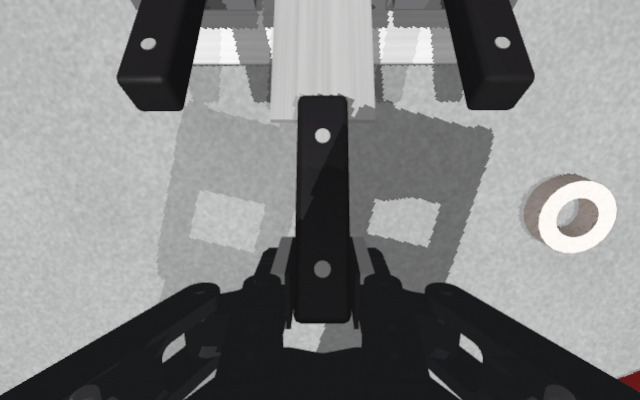

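Emit:
jog_arm([
  [0.003, 0.001, 0.0037],
  [0.0075, 0.003, 0.0007],
  [0.0125, 0.005, -0.004],
  [0.017, 0.007, -0.009],
  [0.017, 0.007, -0.009],
  [0.017, 0.007, -0.009],
], twist=[0, 0, 0, 0, 0, 0], gripper=[1, 1, 1, 1, 1, 1], newtons=40)

```text
t: 16.0
ee_pos: [0.4443, 0.1203, 0.1714]
orientation: [[0.927, 0.375, -0.0], [0.375, -0.927, -0.0], [-0.0, -0.0, -1.0]]
ft_force: [-0.0, 0.1, -1.2]
grip_width: 0.0228
```

```bash
python3 ov3.py 0.0154 0.0211 29.2 b
```

```text
tip bottom slot xyz (np.float64(-5.4), np.float64(0.3), np.float64(3.7)) shoulder (np.float64(-79.4), np.float64(0.3), np.float64(-8.4)) ee [0.4443 0.1203 0.1714] 0.02281529371454018 [-0.0429  0.0538 -1.1993] 16.0
```

View pics/o3_scene_b.png

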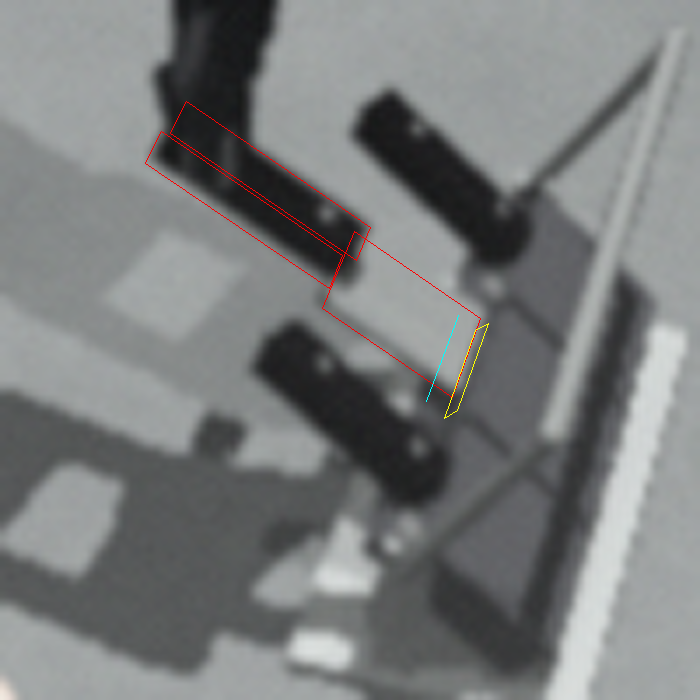

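View pics/o3_top_b.png

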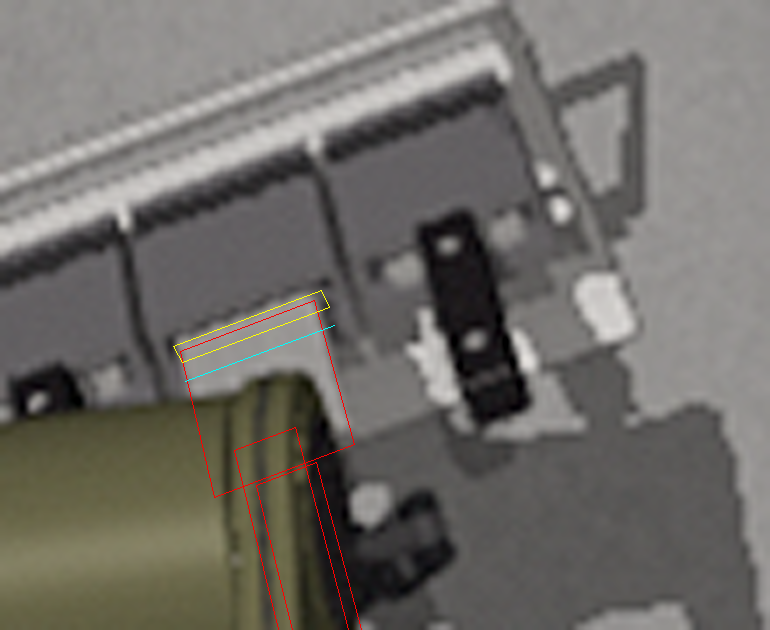

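Emit:
jog_arm([
  [-0.003, -0.001, -0.004],
  [-0.003, -0.001, -0.004],
  [0.0005, 0.0, -0.007],
  [0.004, 0.0015, -0.0105],
  [0.0075, 0.003, -0.0135],
  [0.0075, 0.003, -0.0135],
], twist=[0, 0, 0, 0, 0, 0], gripper=[1, 1, 1, 1, 1, 1], newtons=40)

```text
t: 16.9
ee_pos: [0.4517, 0.1233, 0.1574]
orientation: [[0.927, 0.375, -0.001], [0.375, -0.927, -0.0], [-0.001, -0.0, -1.0]]
ft_force: [-0.3, 0.2, -2.4]
grip_width: 0.0228
```

```bash
python3 ov3.py 0.0154 0.0211 29.2 c
```

```text
tip bottom slot xyz (np.float64(9.8), np.float64(0.3), np.float64(-2.0)) shoulder (np.float64(-64.3), np.float64(0.3), np.float64(-14.0)) ee [0.4517 0.1233 0.1574] 0.022756499575229554 [-0.3319  0.2205 -2.4384] 16.9
```

View pics/o3_scene_c.png

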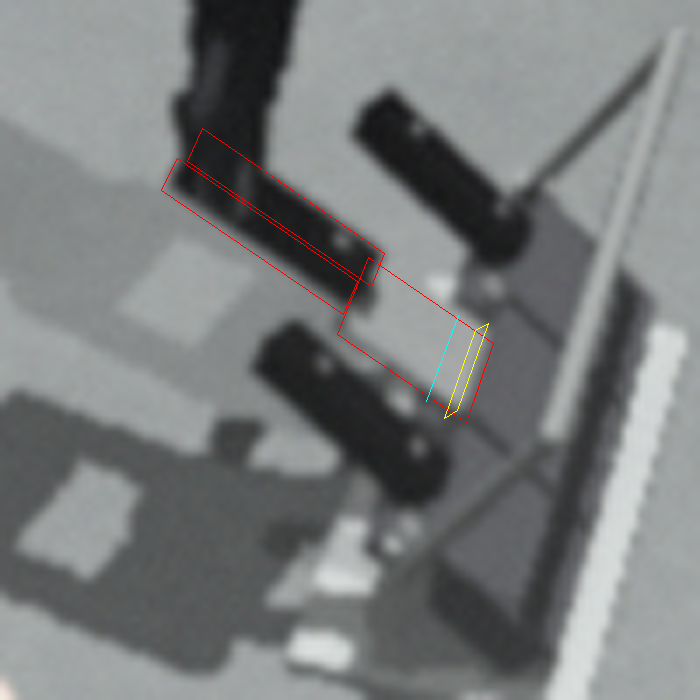

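View pics/o3_top_c.png

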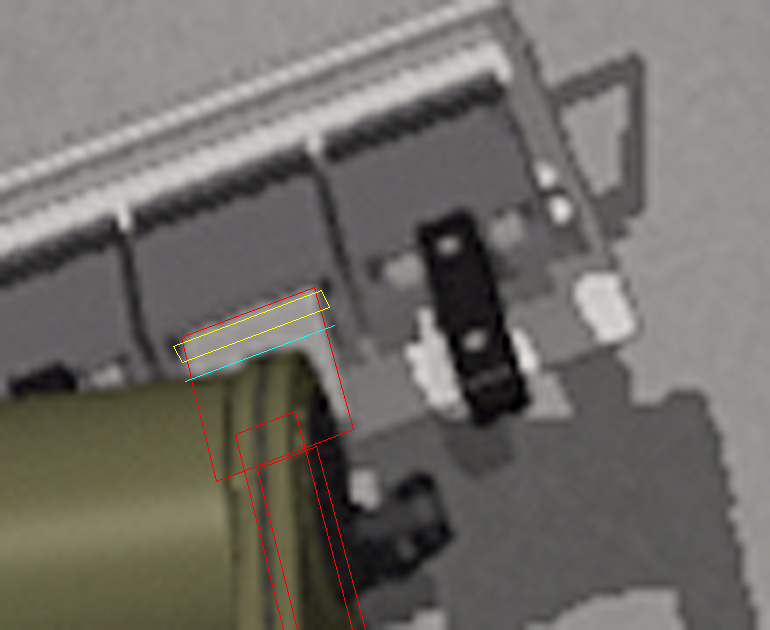

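View pics/o3_w_c.png

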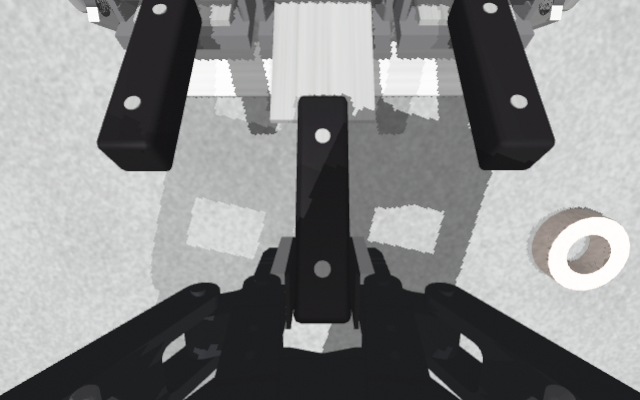

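The tip is inside the flare (slot x ≈ 10 mm) with no contact force. Now I insert while raising the handle, so the slot turns the scraper in a light grip.

Emit:
jog_arm([
  [0.0045, 0.002, 0.0],
  [0.009, 0.0035, 0.0005],
  [0.0135, 0.0055, 0.001],
  [0.018, 0.0075, 0.0015],
  [0.018, 0.0075, 0.0015],
], twist=[0, 0, 0, 0, 0], gripper=[1, 1, 1, 1, 1], newtons=20)

```text
t: 17.68
ee_pos: [0.4703, 0.131, 0.1593]
orientation: [[0.927, 0.375, 0.0], [0.375, -0.927, 0.0], [0.0, 0.0, -1.0]]
ft_force: [0.1, -1.0, -3.6]
grip_width: 0.0228
```

```bash
python3 ov3.py 0.0154 0.0211 29.2 d
```

```text
tip bottom slot xyz (np.float64(23.9), np.float64(0.4), np.float64(12.6)) shoulder (np.float64(-50.2), np.float64(0.4), np.float64(0.5)) ee [0.4703 0.131  0.1593] 0.02283965536847522 [ 0.088  -0.9631 -3.6488] 17.675
```

View pics/o3_w_d.png

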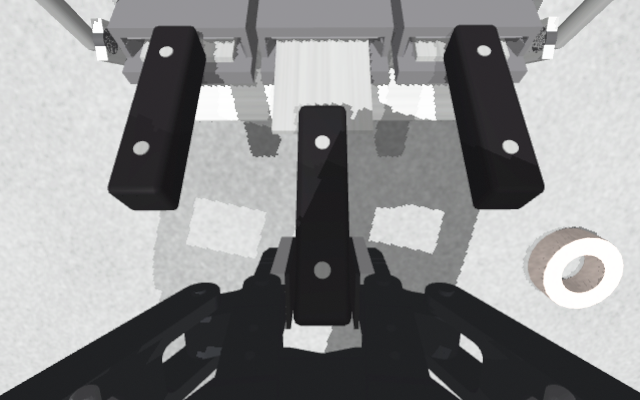

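View pics/o3_scene_d.png

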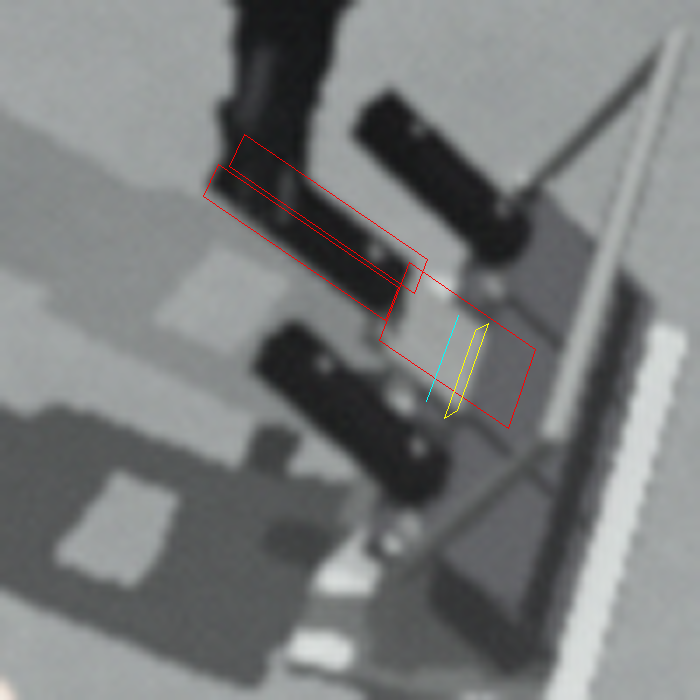

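Emit:
jog_arm([
  [0.005, 0.002, 0.002],
  [0.01, 0.004, 0.004],
  [0.015, 0.006, 0.0065],
  [0.02, 0.008, 0.0095],
  [0.02, 0.008, 0.0095],
], twist=[0, 0, 0, 0, 0], gripper=[1, 1, 1, 1, 1], newtons=20)

```text
t: 18.45
ee_pos: [0.4905, 0.1391, 0.1693]
orientation: [[0.927, 0.375, 0.001], [0.375, -0.927, 0.0], [0.001, -0.0, -1.0]]
ft_force: [-1.7, -0.6, -3.3]
grip_width: 0.0227
```

```bash
python3 - <<'E'
from pit2 import *
c=cam('wrist')
x,r,f=fit(c,PTS,[(322,142),(322,270),(299,106),(347,106),(272,131),(372,131)]);print(x,np.degrees(x[3]),r)
E
python3 ov3.py 0.0154 0.0211 40 e
```

```text
[ 0.0112 -0.0003  0.0238  0.5854 -0.004 ] 33.54046530527503 0.8759195636201031
tip bottom slot xyz (np.float64(36.4), np.float64(0.4), np.float64(10.6)) shoulder (np.float64(-38.6), np.float64(0.4), np.float64(12.5)) ee [0.4905 0.1391 0.1693] 0.022688657796837413 [-1.654  -0.5877 -3.2684] 18.45
```

View pics/o3_w_e.png

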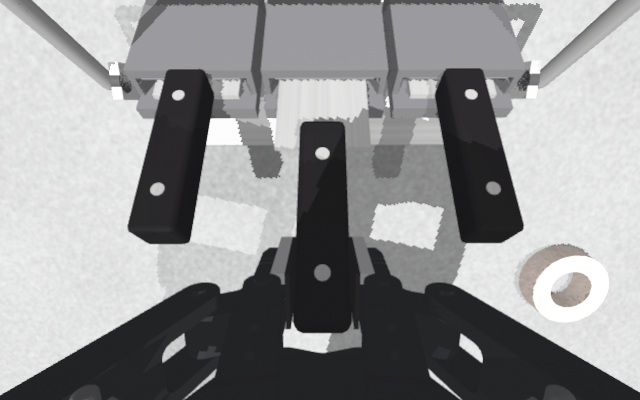

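View pics/o3_scene_e.png

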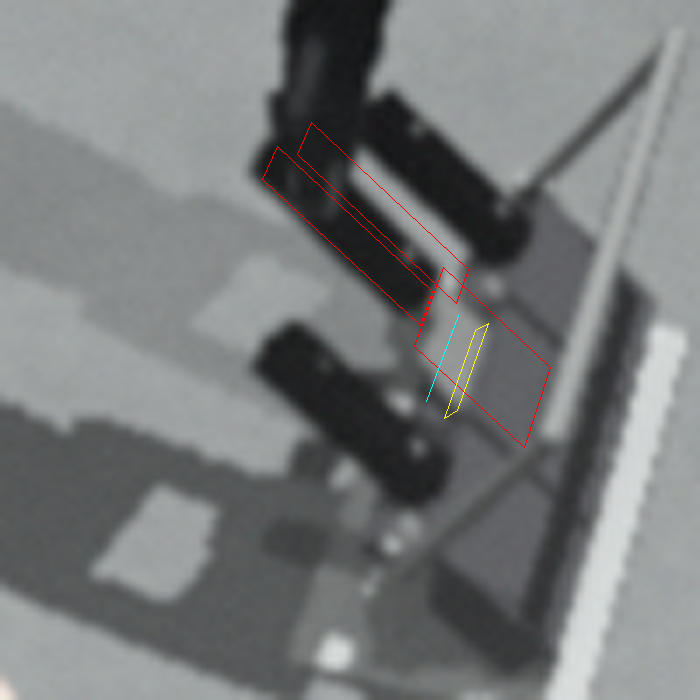

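```bash
python3 - <<'E'
from pit2 import *
im=cv2.imread('pics/o3_w_e.png')
cv2.imwrite('pics/crop_e.png',cv2.resize(im[50:180,230:420],None,fx=4,fy=4,interpolation=cv2.INTER_CUBIC))
c=cam('wrist')
x,r,f=fit(c,PTS[:4],[(322,153.5),(322,272),(300,122),(345,122)]);print(x,np.degrees(x[3]),r)
E
python3 ov3.py 0.0062 0.0277 40 f
```

```text
[ 0.0073 -0.0001  0.0104  0.8733 -0.0059] 50.03836740999562 0.34483037154019136
tip bottom slot xyz (np.float64(33.5), np.float64(0.4), np.float64(-0.8)) shoulder (np.float64(-41.5), np.float64(0.4), np.float64(1.1)) ee [0.4901 0.1389 0.1691] 0.022693204451075817 [ 0.7374 -0.1937 -2.6813] 18.6
```

View pics/crop_e.png

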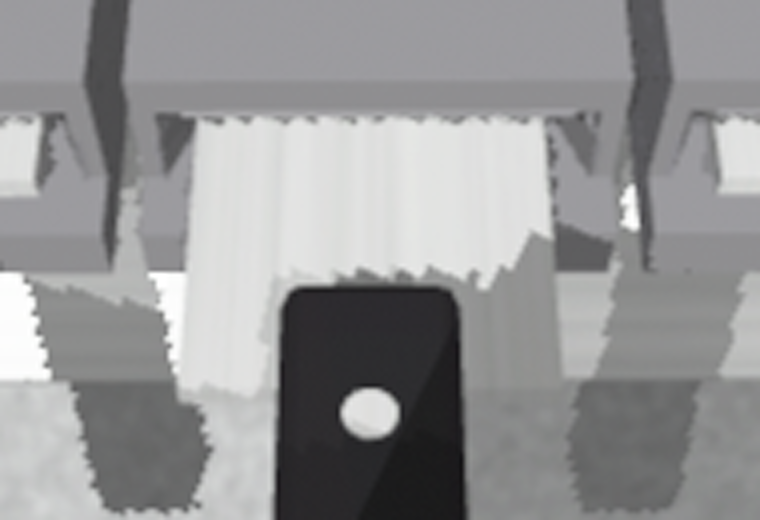

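```bash
python3 - <<'E'
from pit2 import *
c=cam('wrist')
x,r,f=fit(c,PTS,[(322,153.5),(322,272),(300,122),(345,122),(275,148),(370.5,148)]);print(x,np.degrees(x[3]),r,f.round(1).tolist())
E
python3 ov3.py 0.0062 0.0257 40 f >/dev/null
python3 - <<'E'
from ovs import *
E
```

```text
[ 0.0047 -0.0002  0.0248  0.7375 -0.0027] 42.25776008283652 0.7188186303741925 [[-0.5, 1.0], [-0.1, -0.0], [1.6, -0.8], [-0.8, -0.9], [0.2, 0.5], [0.1, 0.2]]
```

Emit:
jog_arm([
  [0.004, 0.0015, -0.004],
  [0.008, 0.003, -0.008],
  [0.0125, 0.005, -0.012],
  [0.0165, 0.0065, -0.016],
  [0.0205, 0.008, -0.02],
  [0.0245, 0.01, -0.024],
  [0.0245, 0.01, -0.024],
], twist=[0, 0, 0, 0, 0, 0, 0], gripper=[1, 1, 1, 1, 1, 1, 1], newtons=25)

```text
t: 19.77
ee_pos: [0.5146, 0.149, 0.1447]
orientation: [[0.927, 0.375, -0.0], [0.375, -0.927, 0.0], [0.0, -0.0, -1.0]]
ft_force: [-0.9, 1.1, -2.4]
grip_width: 0.023
```

```bash
python3 ov3.py 0.0047 0.0248 42 g
```

```text
tip bottom slot xyz (np.float64(66.3), np.float64(0.5), np.float64(-5.8)) shoulder (np.float64(-8.6), np.float64(0.5), np.float64(-1.2)) ee [0.5146 0.149  0.1447] 0.02302623529216626 [-0.851   1.0807 -2.392 ] 19.775
```

View pics/o3_w_g.png

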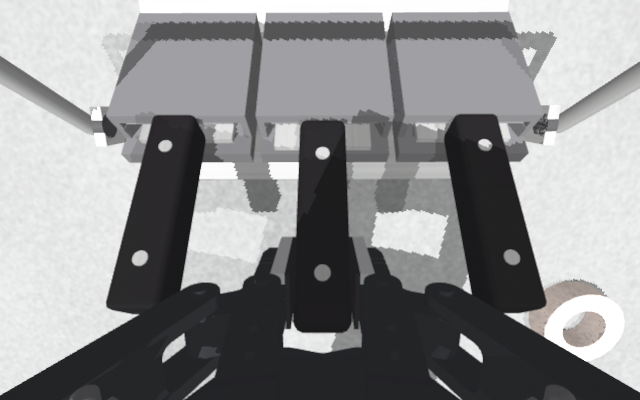

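View pics/o3_scene_g.png

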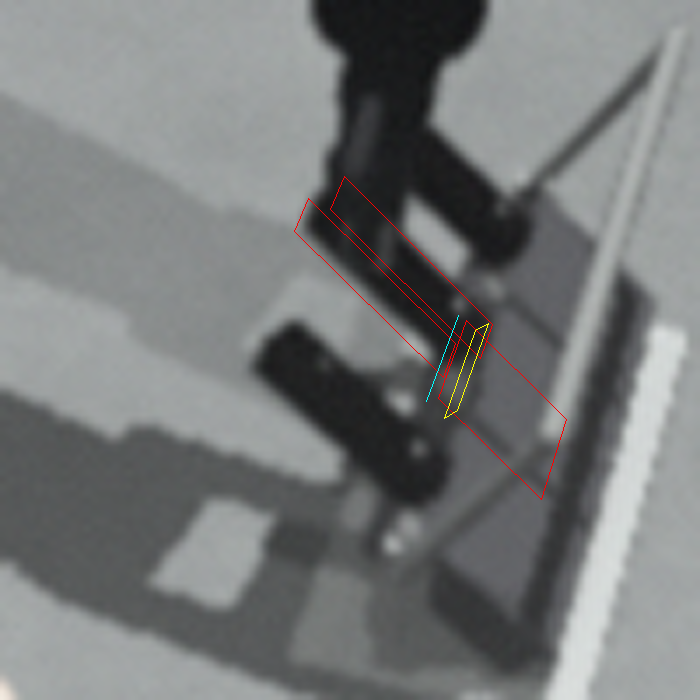

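Emit:
jog_arm([
  [0.002, 0.001, -0.002],
  [0.004, 0.0015, -0.0035],
  [0.006, 0.0025, -0.005],
  [0.008, 0.003, -0.007],
  [0.008, 0.003, -0.007],
], twist=[0, 0, 0, 0, 0], gripper=[1, 1, 1, 1, 1], newtons=40)

```text
t: 20.55
ee_pos: [0.5209, 0.1514, 0.1395]
orientation: [[0.927, 0.375, -0.005], [0.375, -0.927, -0.002], [-0.005, -0.0, -1.0]]
ft_force: [-11.0, -4.2, 9.6]
grip_width: 0.0229
```

```bash
python3 ov3.py 0.0047 0.0248 42 h
```

```text
tip bottom slot xyz (np.float64(74.7), np.float64(0.4), np.float64(-6.2)) shoulder (np.float64(-0.1), np.float64(0.4), np.float64(-1.2)) ee [0.5209 0.1514 0.1395] 0.022911630814338044 [-11.0216  -4.2368   9.6419] 20.55
```

View pics/o3_w_h.png

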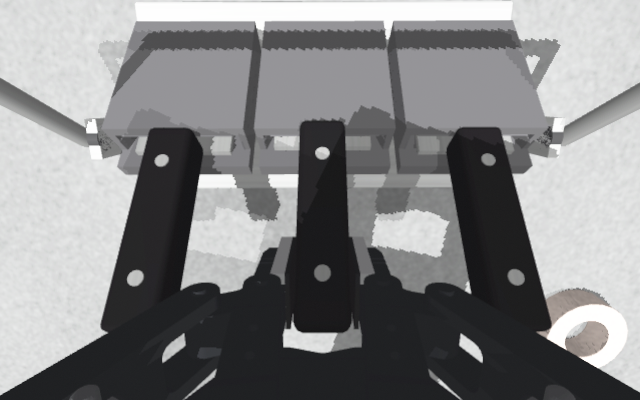

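The reaction is 15 N straight along the slot axis, so the shoulder is on the mouth face (estimate x ≈ 0, z ≈ −1 mm). I ease off, release and rise.

Emit:
jog_arm([
  [-0.0015, -0.0005, 0.001],
  [-0.0015, -0.0005, 0.001],
  [-0.0015, -0.0005, 0.001],
  [-0.0015, -0.0005, 0.001],
], twist=[0, 0, 0, 0], gripper=[1, 0.2, -0.1, -0.1], newtons=30)

```text
t: 21.2
ee_pos: [0.5213, 0.1514, 0.1393]
orientation: [[0.927, 0.375, 0.001], [0.375, -0.927, 0.0], [0.001, 0.0, -1.0]]
ft_force: [1.0, 1.3, 0.7]
grip_width: 0.047
```

Emit:
jog_arm([
  [0, 0, 0.02],
  [0, 0, 0.06],
  [0, 0, 0.11],
  [0, 0, 0.15],
  [0, 0, 0.15],
], twist=[0, 0, 0, 0, 0], gripper=[-0.1, -0.1, -0.1, -0.1, -0.1], newtons=30)

```text
t: 21.82
ee_pos: [0.5231, 0.1517, 0.2959]
orientation: [[0.927, 0.375, 0.011], [0.375, -0.927, 0.002], [0.011, 0.002, -1.0]]
ft_force: [-0.9, 0.5, 0.4]
grip_width: 0.047
```

```bash
python3 ov.py 0.563 0.168 22 -0.046 r
python3 - <<'E'
from h import *
s=ctrl.read_state();save(ctrl.grab_frame('wrist'),'w_rel.png');c=cam('wrist',s)
print(s['ee_pos'],s['grip_width'],s['ft_force'],s['t'])
for n in('wrist','scene'):
  ctrl.grab_frame(n);c=cam(n,s)
  for t in('slot_mouth','shoulder','scraper','keeper_bar','keeper_hinge'):
    for r in ctrl.tip_of(n,t)[:5]: print(n,t,round(r['score'],2),toworld(c,r['xyz']))
E
```

```text
[0.5211 0.1514 0.2905] 0.047177080416488375 [ 0.2831 -0.7246 -0.2973] 21.925
wrist slot_mouth 0.57 [0.5607 0.1653 0.0859]
wrist shoulder 0.62 [0.5574 0.1674 0.0829]
wrist keeper_bar 0.64 [0.6183 0.1856 0.1944]
scene slot_mouth 0.91 [0.565  0.1672 0.0824]
scene shoulder 0.88 [ 0.3081 -0.2857  0.0023]
scene shoulder 0.7 [0.5625 0.1675 0.0789]
scene shoulder 0.6 [ 0.7196 -0.4431  0.0037]
scene shoulder 0.56 [ 0.4226 -0.5373  0.0029]
scene shoulder 0.33 [0.5622 0.1682 0.0155]
scene scraper 0.84 [ 0.7501 -0.4893 -0.002 ]
scene scraper 0.78 [ 0.4326 -0.4839 -0.0035]
scene scraper 0.76 [ 0.3444 -0.319  -0.0002]
scene scraper 0.61 [0.5252 0.1541 0.1091]
scene keeper_bar 0.87 [0.6124 0.1868 0.1952]
scene keeper_hinge 0.84 [0.5655 0.1636 0.0848]
```

View pics/w_rel.png

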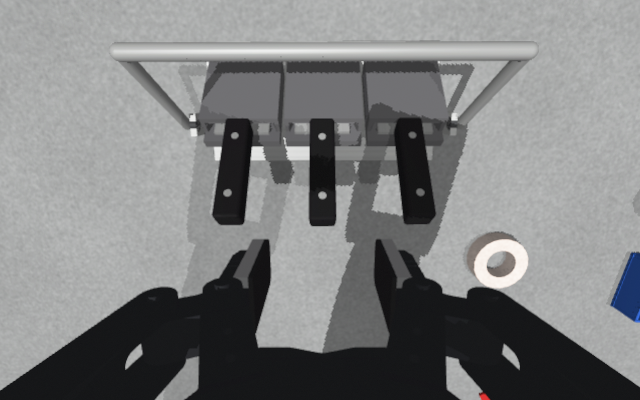

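View pics/ov_scene_r.png

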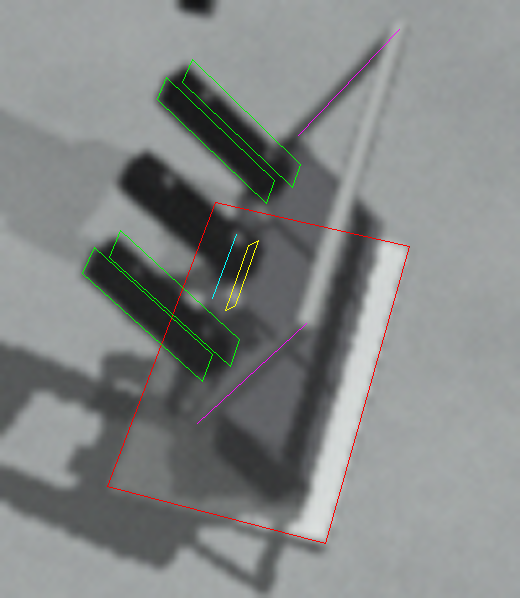

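The scraper sits in the row with the stowed ones: in the wrist view all three handle ends are at rows 222–225, and the front ends are at row 120. The networks put the shoulder within a few mm of the mouth. Next the keeper: I close the fingers, pass over the bar and come down behind it, between two handles.

Emit:
jog_arm([
  [0.04, 0.003, 0],
  [0.08, 0.006, 0],
  [0.12, 0.009, 0],
  [0.139, 0.011, 0],
  [0.139, 0.011, 0],
  [0.139, 0.011, -0.05],
  [0.139, 0.011, -0.1],
  [0.139, 0.011, -0.118],
  [0.139, 0.011, -0.118],
], twist=[0, 0, 0, 0, 0, 0, 0, 0, 0], gripper=[1, 1, 1, 1, 1, 1, 1, 1, 1], newtons=30)

```text
t: 23.7
ee_pos: [0.6588, 0.1622, 0.1701]
orientation: [[0.927, 0.375, -0.002], [0.375, -0.927, -0.0], [-0.002, -0.001, -1.0]]
ft_force: [-0.6, 0.7, 0.6]
grip_width: -0.0001
```

Run:
```python
from rack import *
s=ctrl.read_state();save(ctrl.grab_frame('wrist'),'w_k.png')
p=np.array(s['ee_pos']);print(p,(np.linalg.inv(rackT(.563,.168,22))@np.r_[p,1])[:3],s['ft_force'],s['t'])
save(ctrl.grab_frame('scene'),'s_k.png',(320,70,460,220),5)
save(ctrl.grab_frame('top'),'t_k.png',(140,110,300,240),5)
```

```text
[0.6588 0.1622 0.1701] [ 0.0867 -0.0413  0.1701] [-0.5737  0.6758  0.6075] 23.7
```

View pics/s_k.png

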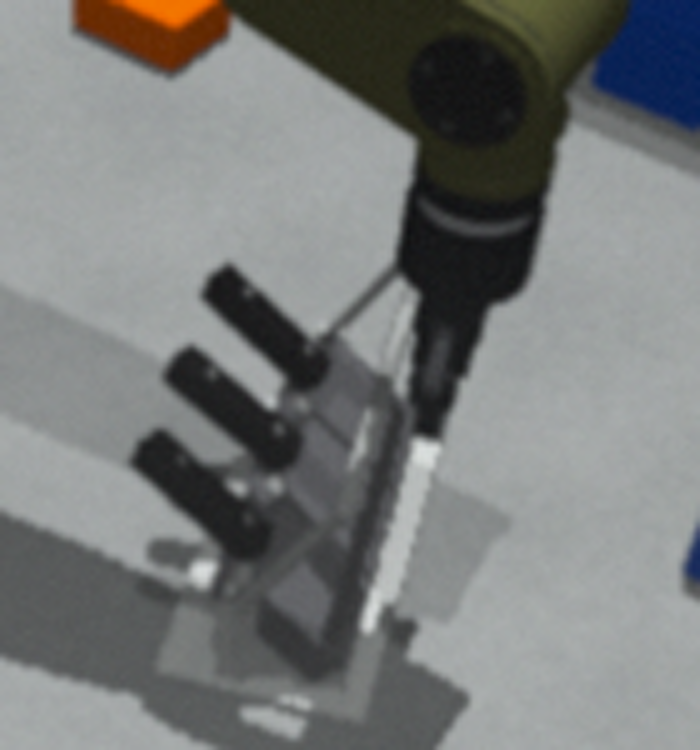

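View pics/w_k.png

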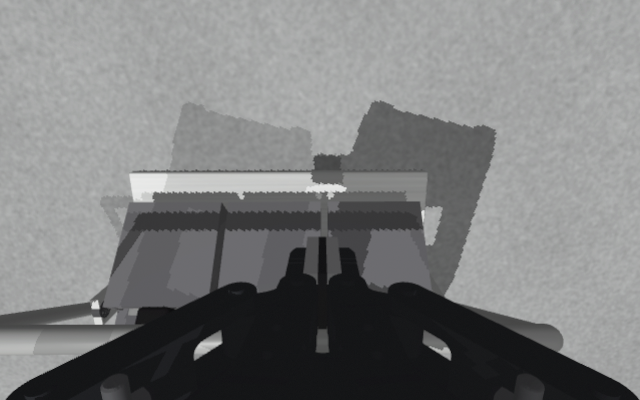

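Emit:
jog_arm([
  [-0.0075, -0.003, 0.0005],
  [-0.0145, -0.006, 0.001],
  [-0.023, -0.0095, 0.0045],
  [-0.032, -0.013, 0.008],
  [-0.0415, -0.017, 0.01],
  [-0.0505, -0.0205, 0.0115],
  [-0.06, -0.0245, 0.012],
  [-0.069, -0.028, 0.0115],
  [-0.0785, -0.032, 0.01],
  [-0.088, -0.0355, 0.008],
], twist=[0, 0, 0, 0, 0, 0, 0, 0, 0, 0], gripper=[1, 1, 1, 1, 1, 1, 1, 1, 1, 1])

```text
t: 25.1
ee_pos: [0.5709, 0.1264, 0.1786]
orientation: [[0.927, 0.375, -0.001], [0.375, -0.927, -0.0], [-0.001, 0.0, -1.0]]
ft_force: [1.1, 0.4, 0.5]
grip_width: 0.0002
```

Run:
```python
from rack import *
s=ctrl.read_state();save(ctrl.grab_frame('wrist'),'w_k2.png')
p=np.array(s['ee_pos']);print(p,(np.linalg.inv(rackT(.563,.168,22))@np.r_[p,1])[:3],s['ft_force'],s['t'])
save(ctrl.grab_frame('scene'),'s_k2.png',(320,70,460,220),5)
```

```text
[0.5709 0.1264 0.1786] [-0.0082 -0.0415  0.1786] [1.0778 0.3538 0.4539] 25.1
```

View pics/s_k2.png

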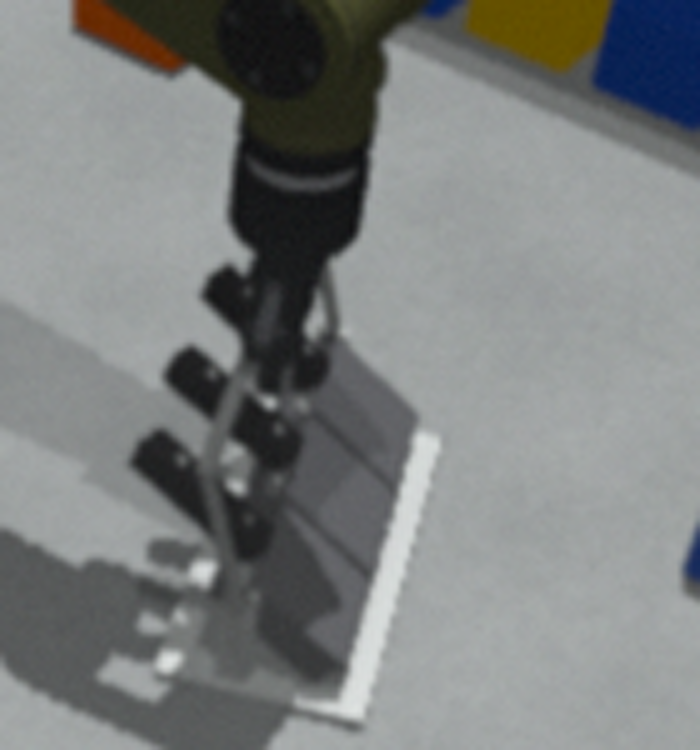

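View pics/w_k2.png

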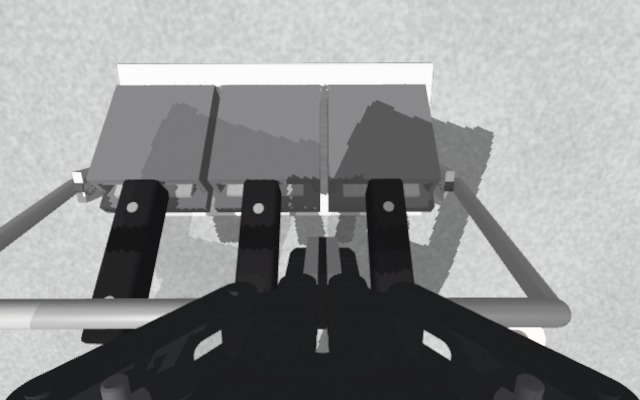

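Emit:
jog_arm([
  [-0.0095, -0.004, -0.003],
  [-0.0175, -0.007, -0.007],
  [-0.026, -0.0105, -0.0115],
  [-0.0335, -0.0135, -0.0165],
  [-0.041, -0.0165, -0.0215],
  [-0.048, -0.0195, -0.0275],
  [-0.053, -0.0215, -0.032],
  [-0.0555, -0.0225, -0.034],
  [-0.0555, -0.0225, -0.034],
], twist=[0, 0, 0, 0, 0, 0, 0, 0, 0], gripper=[1, 1, 1, 1, 1, 1, 1, 1, 1])

```text
t: 26.32
ee_pos: [0.5159, 0.1042, 0.1448]
orientation: [[0.927, 0.375, -0.001], [0.375, -0.927, -0.0], [-0.001, -0.0, -1.0]]
ft_force: [0.4, -0.9, -0.5]
grip_width: 0.0003
```

Run:
```python
from rack import *
s=ctrl.read_state();save(ctrl.grab_frame('wrist'),'w_k3.png')
p=np.array(s['ee_pos']);print(p,(np.linalg.inv(rackT(.563,.168,22))@np.r_[p,1])[:3],s['ft_force'],s['t'])
save(ctrl.grab_frame('scene'),'s_k3.png',(310,90,430,220),5)
```

```text
[0.5159 0.1042 0.1448] [-0.0675 -0.0415  0.1448] [ 0.376  -0.9342 -0.4948] 26.325
```

View pics/s_k3.png

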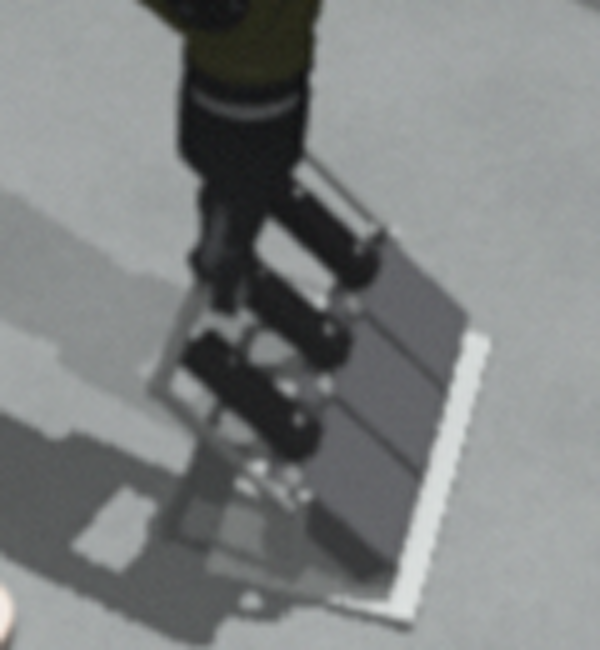

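View pics/w_k3.png

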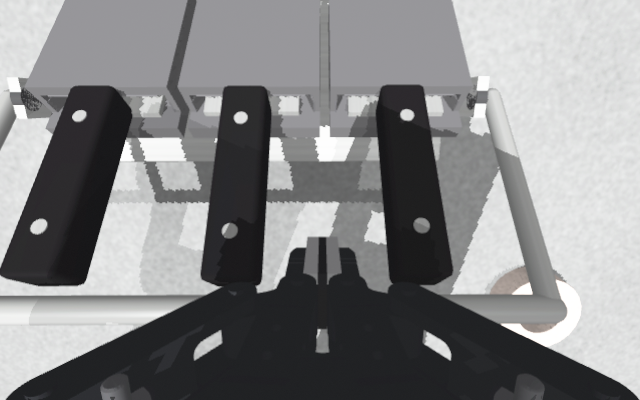

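Emit:
jog_arm([
  [-0.002, -0.001, -0.0015],
  [-0.0035, -0.0015, -0.003],
  [-0.005, -0.002, -0.004],
  [-0.005, -0.002, -0.004],
], twist=[0, 0, 0, 0], gripper=[1, 1, 1, 1])

```text
t: 26.92
ee_pos: [0.5147, 0.1034, 0.1437]
orientation: [[0.927, 0.374, 0.009], [0.374, -0.927, 0.003], [0.01, 0.001, -1.0]]
ft_force: [8.7, 4.5, 1.7]
grip_width: 0.0002
```

Emit:
jog_arm([
  [0.01, 0.004, 0.004],
  [0.014, 0.0055, 0.02],
  [0.014, 0.0055, 0.06],
  [0.014, 0.0055, 0.11],
  [0.014, 0.0055, 0.15],
  [0.014, 0.0055, 0.15],
], twist=[0, 0, 0, 0, 0, 0], gripper=[1, 1, 1, 1, 1, 1])

```text
t: 27.68
ee_pos: [0.5271, 0.1079, 0.2968]
orientation: [[0.927, 0.375, 0.008], [0.375, -0.927, 0.001], [0.008, 0.003, -1.0]]
ft_force: [0.8, 0.3, -0.4]
grip_width: -0.0001
```

```bash
cat > fin.py <<'E'
from rack import *
import sys
tag=sys.argv[1]
s=ctrl.read_state();T=rackT(.563,.168,22);Ti=np.linalg.inv(T)
print(s['ee_pos'],s['ft_force'],s['t'])
for n in('wrist','scene','top'):
  im=ctrl.grab_frame(n);c=cam(n,s)
  cr,sc={'wrist':((0,0,640,400),1.2),'scene':((320,110,420,225),5),'top':((150,140,290,245),5)}[n]
  o=cv2.resize(im[cr[1]:cr[3],cr[0]:cr[2]],None,fx=sc,fy=sc,interpolation=cv2.INTER_CUBIC)
  def pl(P,col):
      q=((proj(c,w(T,np.array(P)))-[cr[0]-.5,cr[1]-.5])*sc-.5).round().astype(int)
      cv2.polylines(o,[q.reshape(-1,1,2)],False,col,1)
  for yy in(-.084,0,.084): pl(handle(yy)[1],(0,255,0))
  pl([[.005,-.137,.088],[-.084,-.137,.1626],[-.084,.137,.1626],[.005,.137,.088]],(255,0,255))
  cv2.imwrite(f'pics/fin_{n}_{tag}.png',o[:,:,::-1])
  for t in('slot_mouth','shoulder','keeper_bar','keeper_hinge','label_roll','bottle','bin'):
    for r in ctrl.tip_of(n,t)[:4]:
        P=toworld(c,r['xyz']);print(n,t,round(r['score'],2),P,'rack',(Ti@np.r_[P,1])[:3])
E
python3 fin.py a
```

```text
[0.5271 0.1079 0.2968] [ 0.7615  0.3336 -0.3576] 27.675
wrist slot_mouth 0.59 [0.561  0.1674 0.0865] rack [-0.0021  0.0002  0.0865]
wrist shoulder 0.63 [0.558  0.17   0.0812] rack [-0.0039  0.0037  0.0812]
wrist keeper_bar 0.94 [0.4832 0.1317 0.1628] rack [-0.0875 -0.0038  0.1628]
wrist keeper_bar 0.56 [0.5932 0.0915 0.0094] rack [-0.0007 -0.0822  0.0094]
wrist keeper_hinge 0.44 [ 0.4821 -0.1227  0.0046] rack [-0.1839 -0.2393  0.0046]
wrist label_roll 0.95 [ 0.4822 -0.1213  0.0035] rack [-0.1832 -0.238   0.0035]
wrist bottle 0.77 [ 0.633  -0.2878 -0.0007] rack [-0.1058 -0.4488 -0.0007]
wrist bin 0.65 [ 0.5298 -0.3532 -0.0024] rack [-0.2261 -0.4708 -0.0024]
scene slot_mouth 0.85 [0.563  0.1698 0.0816] rack [0.0007 0.0016 0.0816]
scene slot_mouth 0.3 [0.5307 0.2437 0.0109] rack [-0.0016  0.0823  0.0109]
scene shoulder 0.9 [ 0.3066 -0.2848  0.0072] rack [-0.4074 -0.3237  0.0072]
scene shoulder 0.83 [0.5598 0.1676 0.0782] rack [-0.0031  0.0008  0.0782]
scene shoulder 0.79 [ 0.7253 -0.4442 -0.0014] rack [-0.0789 -0.6284 -0.0014]
scene shoulder 0.72 [ 0.4258 -0.5392  0.003 ] rack [-0.3922 
[... 434 characters left out ...]
.0007] rack [-0.4088 -0.3223 -0.0007]
top shoulder 0.84 [ 0.7195 -0.4421  0.0021] rack [-0.0834 -0.6243  0.0021]
top shoulder 0.68 [ 0.4239 -0.5389 -0.001 ] rack [-0.3938 -0.6033 -0.001 ]
top shoulder 0.58 [0.483  0.1335 0.1618] rack [-0.0871 -0.0021  0.1618]
top keeper_bar 0.73 [0.485  0.1324 0.1633] rack [-0.0857 -0.0038  0.1633]
top keeper_hinge 0.91 [0.5677 0.1701 0.0901] rack [0.0052 0.0002 0.0901]
top label_roll 0.86 [ 0.4862 -0.1205 -0.0003] rack [-0.1793 -0.2387 -0.0003]
top label_roll 0.18 [0.488  0.1322 0.1639] rack [-0.0829 -0.0051  0.1639]
top bottle 0.87 [ 0.6355 -0.2962  0.0011] rack [-0.1067 -0.4575  0.0011]
top bin 0.66 [ 0.5307 -0.3574 -0.0015] rack [-0.2268 -0.4751 -0.0015]
```

View pics/fin_wrist_a.png

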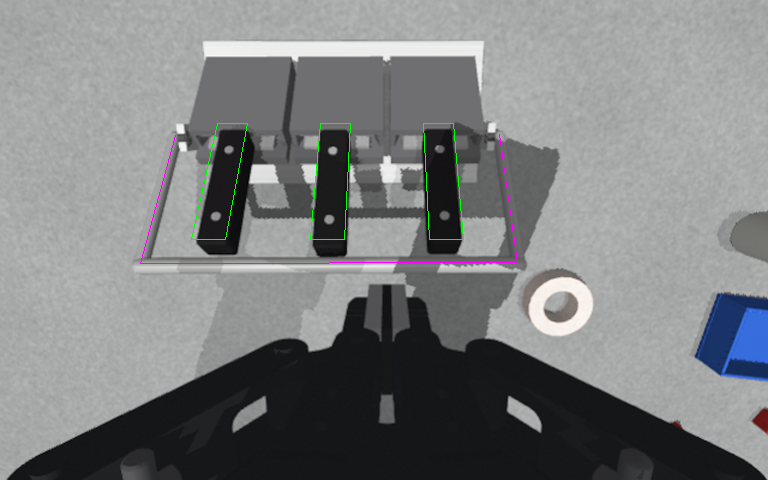

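View pics/fin_scene_a.png

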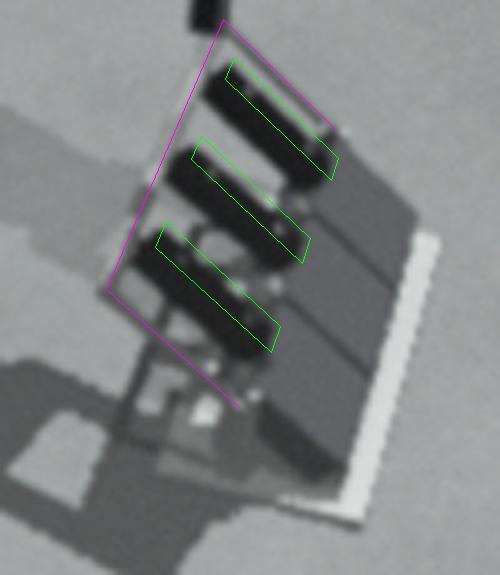

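Run:
```python
from h import *
im=ctrl.grab_frame('wrist');save(im,'w_fin.png',(150,90,420,230),2.9)
```

```text
(no output)
```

View pics/w_fin.png

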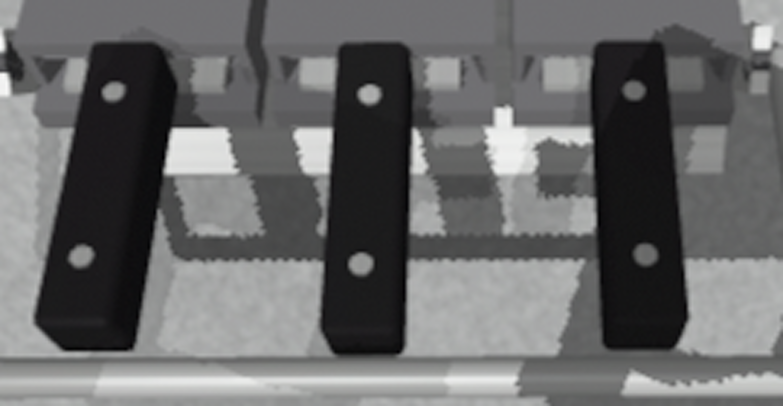

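Run:
```python
from h import *
s=ctrl.read_state();print(s['t'],s['ft_force'],np.abs(s['dq']).max());print(ctrl.finish_job())
```

```text
28.925 [-0.0749 -0.2498  0.2755] 0.0020225226374163178
the job is handed in; nothing more can be done
None
```

The scraper is in the empty middle slot with its shoulder on the mouth, and the keeper is swung over onto its stop. I handed the job in at t ≈ 29 s. The hand-in gives no verdict, so what follows rests on my own last checks.

**What I did**
1. **Picking up:** The first grasp missed because the fingertips really end near the TCP, not 19 mm ahead of it as `ctrl.tip_extent` and the text say. I regrasped lower.
2. **Tilting:** The tool cannot tilt, so I turned the scraper inside a light grip. I braced the tip on the rack base's front edge, which gave about 29°, and let the slot turn it the rest of the way.
3. **Seating:** I pushed it in until the slot pushed back with 15 N along its axis, then released it.
4. **Keeper:** I swung the bar over from behind with closed fingers, between two handles, until it met about 10 N at the stop.

**Last checks**
- **Scraper:** The networks put the shoulder about 1–2 mm short in depth, 1–4 mm sideways and 4 mm low, all within tolerance. The handle's front edge lines up with the stowed ones. It sits about 3° flatter than they do, within the slot's play and the 0.12 rad limit.
- **Keeper:** Three cameras put the bar 86–89 mm in front of the mouths and 163–165 mm high, against about 84 and 163 mm when closed. That is an angle error of roughly 0.01–0.02 rad.
- **Bystanders:** The label roll, bottle and bin show where they started, within a few mm of measuring noise.
- **Robot:** It stands clear with no contact force.

**Disagreements:** The fingertip length was the only real mismatch. A few low-score network hits were plainly wrong and I ignored them.

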